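# Clamp a neck blank in the bench vise with its removable crank

### The arm

A 7-joint arm with a two-finger parallel gripper is mounted at the origin on the work surface. World frame = base frame: x ahead of the robot, y to its left, z up, the work surface at z = 0. Lengths are in mm, angles in rad, forces in N, time in s.
With the tool pointing down it reaches from about 400 to 850 mm from the base axis. Payload 10.4 kg.
Tool frame: the origin (TCP) lies midway between the tips of the shut fingers; the grasp point (between the pads) lies 19 mm behind it; z points along the fingers, y is the line along which they close (so a half turn about z gives the same grasp; the last joint's range is limited). The gripper opens to 85 mm and grips with 20 to 120 N. Pads are 22 mm wide; open, the fingers measure 114 mm over their backs; the gripper's body (76 mm by 85 mm) begins 54 mm behind the grasp point. The pads swing forward as they close: fully open they stand 13 mm farther back than shut.
Start: joints at [-1.159, 0.332, -0.065, 1.46, 0.022, 1.35, -0.088], TCP at [263.258, 566.874, 231.338] pointing down, gripper open.
Joint ranges: [-2.6, 2.6], [-0.5, 2.12], [-1.47, 1.34], [0.16, 2.42], [-1.27, 4.41], [0.06, 2.06], [-2.6, 2.6]. Speed limits (rad/s): [2.22, 2.22, 2.79, 2.79, 3.14, 3.14, 3.14].

### API

Orientations are given as a rotation vector (axis times angle).
In Python, from bench import bot, eyes gives the robot as it stands.
- The arm moves only by the shell command python3 -m pendant 'ROWS' [OPENING]. ROWS is JSON, a list of rows, each a list of 4 numbers: the shift along the tool's x, y, z scaled (see below), then the turn about the tool's z scaled (see below). A call has 1 to 10 rows; each row shifts and turns the commanded pose from where the row before left it, along the tool's axes as they then stand; what a row does not reach is not made up. The controller multiplies each number of a shift by 40 mm and each number of a turn by 60 degrees. A row lasts 1/10 s, in which the tool goes at most 50 mm and 8.59 degrees, less where a joint would pass 70% of its speed; a pose out of reach is approached as far as the arm can. A call with a number of a shift or a turn outside -1 to 1 is refused whole. A call with a gripper value outside its range is refused whole. OPENING is the opening, from 0 (shut) to 1 (fully open), set as the call begins (- or left out, the last holds). The fingers move at their own pace and stop on an object; the grip force is fixed at half the most. Time passes only in rows, so rows that do not move let the fingers close. It gives the time, the measured TCP pose, the force, the opening and the grip force at its end, in the units of the state.
- bot.state(): the state, without advancing time (a new reading comes with each control period).
- eyes.grab_frame(name): name is "scene" or "side" or "wrist"; returns the picture (480x640x3 uint8, blue, green, red); there is no depth.
- eyes.camera_info(name): a dict with "intrinsics" (3x3 intrinsics, pixels), "cam_to_world" (4x4, takes a point from camera to world coordinates). Camera axes: x right, y up, looking along -z (the intrinsics and any distortion apply to the point x, -y, -z); pixel columns grow to the right and rows downward; lengths in mm; the calibration is good to about 2 mm. A picture is of the moment at which its call begins: read the wrist's pose just before it. camera_info takes no time and is no camera call; for the wrist camera it gives the pose at the moment of the call.
- bot.finish_job(): hands the job in; it is judged then, once.
The state is a dict: "time_s": time; "joint_pos": joint angles; "qd": joint speeds; "joint_efforts": joint torques, N m; "tcp_pos": TCP position; "eef_rot": TCP orientation; "wrist_force": force on the tool from outside, world axes, zero at the start; "ft_torque": the same for the moment, N m; "grip_width": finger opening in mm; "finger_force": force on a finger pad.
Only numpy, scipy, OpenCV 4.12 (cv2) and the standard library are available. Lean on these libraries where they do the work, as an engineer would, in place of code of your own. Each camera call takes 0.05 s, during which the arm holds its last target. There are 200 camera calls.

### The job

Take the loose crank from the bench, fit it square and fully home on the vise's slanting shaft, and wind it clockwise until the wooden blank is clamped, with the sprung wooden jaw liner pressed in about half its travel, never crushed to its stop. Leave the crank on the shaft, and leave the plane, glue bottle, mug, hammer and offcut where they are.

Things in the scene. Friction and masses are not known exactly. Their poses are not given: they have to be found in the camera images.
- crank: Loose steel crank standing on its hub left or right of the vise, turned any way, 0.35 kg. Origin: centre of the hub's underside; z up, x along the arm to the knob. Hub 40 x 40 x 44 mm (sides along x, y) with a 16 mm square socket, sides along x, y, 38 deep, open below. Arm 22 wide, z 44 to 54, from x = -22 to 91 mm. Square stub over the hub; round knob at x = 75 mm, z 54 to 100.
- crank_stub (a point): Middle of the crank's square steel stub, 24 x 24 mm with sides along the crank's x and y, z 54 to 88 mm above the hub's underside (this point at 71 mm, on the socket's axis). Hold the crank here to carry and fit it.
- knob_mid (a point): Point on the axis of the crank's round wooden knob (26 mm diameter, 46 long) at about half height (crank frame x = 75, z = 79 mm); z is the knob's axis, out of its free end. The knob spins freely on the arm and is what one winds by. Left alone on the shaft, the crank can hang askew by up to 5 degrees in its loose socket.
- shaft_seat (a point): Centre of the round flange (32 mm diameter, 8 mm proud of the sloping housing face) on the vise's shaft, where the hub's underside rests when fully home, 102 mm above the bench. z points out along the shaft, 35 degrees from vertical, leaning to the front of the vise towards the robot; x and y are parallel to the sides of the square and turn with it.
- shaft_tip (a point): Free end of the shaft, 36 mm out from the seat along its z; same axes. Shaft 14 mm square for 28 mm above the flange, then 8 mm of taper down to 7 mm square.
- vise_shaft (a joint): Turn of the shaft (rad), growing clockwise seen from its free end, which closes the vise; starts between 0 and 5. One full turn closes the jaw 12 mm. Friction about 0.15 N m (2 N at the knob); it stays where it is left.
- vise_jaw (a joint): Travel of the front, moving jaw towards the back jaw (m), 0.00191 per rad of the shaft. The opening between liner and fixed jaw is 64 mm minus this.
- vise_liner (a joint): How far the sprung wooden liner (136 x 80 x 18 mm) of the moving jaw is pressed back (m): 0 free, 0.012 at its stop, where the slot behind it has closed. Spring 1.5 N per mm. It starts to move when it meets the blank (1 to 2 mm while it pushes the blank over to the fixed jaw), then all further closing goes into it.
- liner_face (a point): Middle of the liner's clamping face, 80 mm above the bench.
- fixed_jaw_face (a point): Middle of the fixed (back) jaw's clamping face, 80 mm above the bench.
- vise: Grey vise bolted to the bench, 335 mm long. Origin on the bench under the centre of its sloping gear-housing face; x runs from the housing to the back jaw, roughly away from the robot. Jaws 140 mm wide, 115 mm high; fixed jaw face at x = 204 mm.
- blank: Laminated wooden neck blank 40 mm thick (x) x 220 long (y) x 90 high, 0.5 kg, loose, standing on the vise's rails (30 mm above the bench) between the open jaws; origin centre of its underside. Its fixed-jaw side starts 3 to 7 mm from that jaw.
- plane: Hand plane, dark steel with wooden grips, 240 x 62 x 105 mm; bystander, on the other side of the vise from the crank.
- glue: Glue bottle, 60 mm diameter, 170 high; bystander.
- mug: White mug, 90 mm high; bystander.
- mallet: Hammer, 260 mm long; bystander.
- offcut: Dark wood offcut 100 x 45 x 35 mm; bystander.
Things that resemble listed ones, but are neither listed nor needed, are in the scene too. There is more than one size of the crank; the one meant has the size given above.

How it is judged:
By the outcome, as a careful person would: the job done as asked, in the order asked, and still so for the second after the job is handed in, with the robot touching nothing.
It also fails if it takes over 70 s, if anything falls off the work surface, if the arm or the gripper's body presses on something with over 40 N, if the wrist force passes 120 N, or if a joint passes its speed limit or range.

## Working session

There is one attempt and no reset: what is moved stays moved. The work goes in short steps, Python scripts to look and compute and a shell command to move; the robot and the scene stay as the last step left them, time stands still between calls to the robot, and variables do not carry over. Pictures are saved under pics/ and viewed, at most 10 in all, crops included, and the job is handed in when it is done.

```bash
ls; mkdir -p pics; python3 - <<'E'
from bench import bot, eyes
import cv2, numpy as np
print(bot.state())
for n in ["scene","side","wrist"]:
    i=eyes.camera_info(n); print(n,np.round(i["intrinsics"],1).tolist(),np.round(i["cam_to_world"],3).tolist(), [k for k in i])
    cv2.imwrite(f"pics/{n}0.png",eyes.grab_frame(n))
E
```

```text
pics
{'time_s': 0.0, 'joint_pos': array([-1.15860308,  0.33286995, -0.0647165 ,  1.46093199,  0.02156194,
        1.34990822, -0.08845649]), 'qd': array([-0.0011873 , -0.00061771,  0.00062   ,  0.00183884, -0.00064115,
       -0.00083856,  0.00029751]), 'joint_efforts': array([-8.94226559e-04, -6.25421619e+01,  4.86067508e-02, -3.91611207e+01,
        1.62138767e-02,  9.56249511e-03, -1.39843090e-05]), 'tcp_pos': array([263.0904234 , 566.51438705, 230.52161466]), 'eef_rot': array([-6.77433553e-01, -3.06739300e+00,  2.19183887e-03]), 'wrist_force': array([-0.54857611, -0.03606269, -0.29115323]), 'ft_torque': array([ 0.00470518, -0.00068053,  0.03932226]), 'finger_force': 0.0, 'grip_width': 85.58209201004527}
scene [[437.0, 0.0, 319.4], [0.0, 437.0, 238.8], [0.0, 0.0, 1.0]] [[-0.555, -0.661, 0.506, 1048.854], [0.832, -0.439, 0.34, 351.999], [-0.002, 0.609, 0.793, 906.543], [0.0, 0.0, 0.0, 1.0]] ['intrinsics', 'cam_to_world']
side [[542.1, 0.0, 320.8], [0.0, 542.1, 236.5], [0.0, 0.0, 1.0]] [[0.922, 0.3, -0.243, 176.321], [-0.386, 0.693, -0.609, -965.391], [-0.014, 0.656, 0.755, 1344.12], [0.0, 0.0, 0.0, 1.0]] ['intrinsics', 'cam_to_world']
wrist [[427.6, 0.0, 310.0], [0.0, 427.6, 244.3], [0.0, 0.0, 1.0]] [[0.421, -0.858, -0.293, 186.283], [0.907, 0.398, 0.138, 601.898], [-0.002, -0.324, 0.946, 372.952], [0.0, 0.0, 0.0, 1.0]] ['intrinsics', 'cam_to_world']
```

View pics/scene0.png

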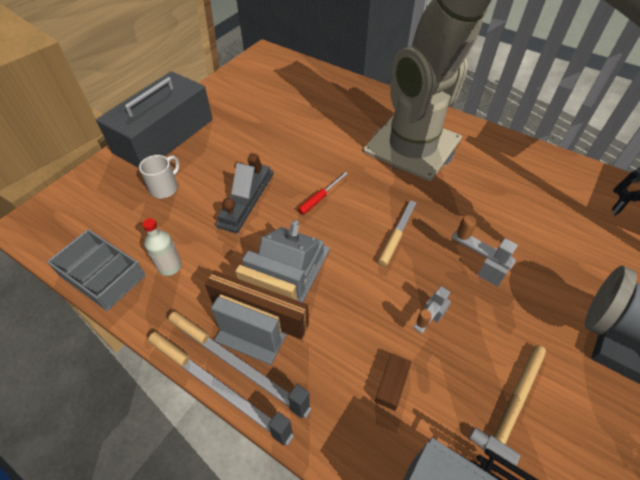

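View pics/side0.png

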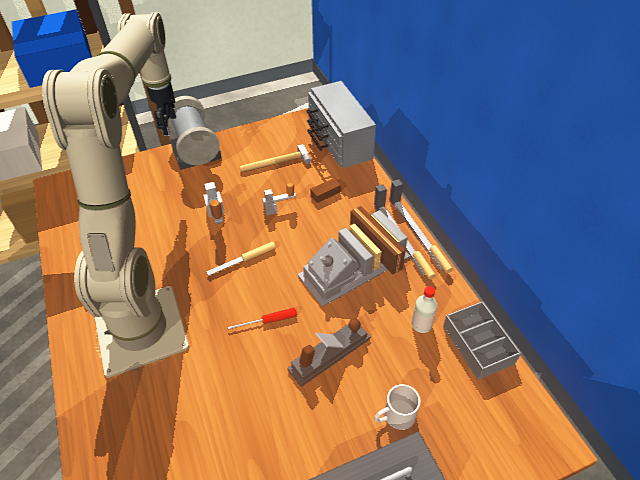

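The scene view shows two cranks: a larger one (stub about 507,246; knob 467,224) and a smaller one (stub 442,293; knob 426,318). The vise shaft is near (295,230), and in the side view near (327,262). I'll enlarge the crops to measure.

```bash
cat > h.py <<'E'
import numpy as np, cv2
from bench import bot, eyes
from scipy.spatial.transform import Rotation as R
def proj(n,P,info=None):
    i=info or eyes.camera_info(n); M=np.array(i["cam_to_world"]);P=np.atleast_2d(P)
    c=(P-M[:3,3])@M[:3,:3]; c=c*[1,-1,-1]; q=c@np.array(i["intrinsics"]).T; return q[:,:2]/q[:,2:]
def ray(n,uv,info=None):
    i=info or eyes.camera_info(n); M=np.array(i["cam_to_world"])
    d=np.linalg.inv(i["intrinsics"])@[uv[0],uv[1],1]; d=M[:3,:3]@(d*[1,-1,-1]); return M[:3,3],d/np.linalg.norm(d)
def plane(n,uv,z,info=None):
    o,d=ray(n,uv,info); return o+d*(z-o[2])/d[2]
def tri(*rays):
    A=sum(np.eye(3)-np.outer(d,d) for o,d in rays); b=sum((np.eye(3)-np.outer(d,d))@o for o,d in rays)
    p=np.linalg.solve(A,b); return p,[float(np.linalg.norm(np.cross(p-o,d))) for o,d in rays]
def tcp():
    s=bot.state(); return s["tcp_pos"],R.from_rotvec(s["eef_rot"]).as_matrix()
E
python3 - <<'E'
import cv2,numpy as np
a=cv2.imread("pics/scene0.png");b=cv2.imread("pics/side0.png")
c=lambda im,x,y,w,h:cv2.resize(im[y:y+h,x:x+w],(400,300),interpolation=cv2.INTER_CUBIC)
cv2.imwrite("pics/m1.png",np.vstack([np.hstack([c(a,400,205,160,120),c(a,230,210,100,75)]),np.hstack([c(b,190,165,120,90),c(b,290,220,120,90)])]))
E
```

```text
(no output)
```

View pics/m1.png

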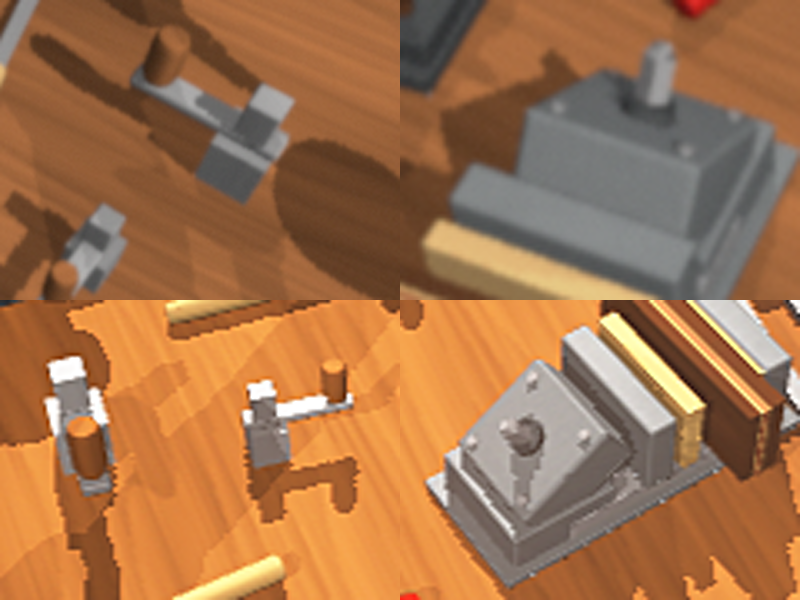

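View pics/wrist0.png

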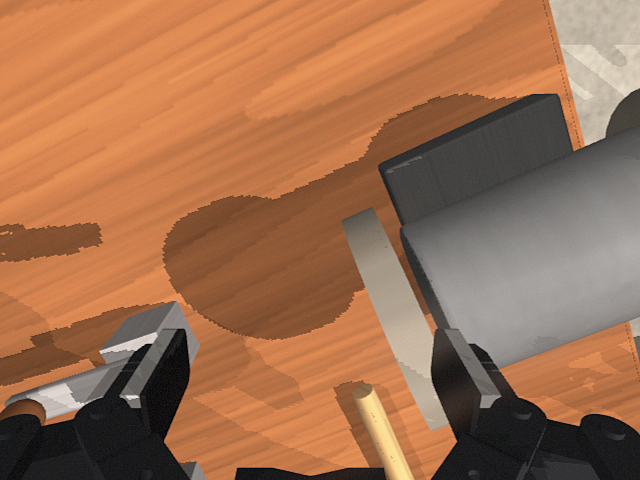

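The crops give these pixels: big crank stub top at scene (507,245) / side (210,186), knob top at (469,220) / (216,203). Small crank stub top at (442,291) / (268.6,191). Shaft tip at (295,221.5) / (322,258.5), flange at (292.5,234) / (327.5,261). The wrist view only shows the big crank partly, at lower left.

```bash
python3 - <<'E'
from h import *
np.set_printoptions(precision=1,suppress=True)
for k,a,b in [("Bstub",(507.2,245),(210.4,186)),("Bknob",(468.8,220.2),(215.8,202.8)),("sstub",(442.4,291),(268.6,191)),("sknob",(426.5,312),(290.2,184.8)),("tip",(295,221.5),(322,258.5)),("flange",(292.5,234),(327.5,261.4))]:
    print(k,*tri(ray("scene",a),ray("side",b)))
print(tcp()[1])
i=eyes.camera_info("wrist");p,r=tcp();M=np.array(i["cam_to_world"]);print("cam in tool",r.T@(M[:3,3]-p),"\n",r.T@M[:3,:3])
E
```

```text
Bstub [324.7 375.4 114.5] [0.7234998952597466, 0.7234998952597324]
Bknob [318.4 277.  130.3] [0.7530282926070678, 0.7530282926069644]
sstub [499.4 301.8  89.2] [0.3990252540156417, 0.39902525401563177]
sknob [571.6 294.5  97.7] [2.491163508207497, 2.4911635082074746]
tip [540.1 -58.6 124.5] [0.7510750800488197, 0.7510750800488507]
flange [558.  -55.2  98.4] [1.3728248289852447, 1.372824828985494]
[[-0.9  0.4 -0. ]
 [ 0.4  0.9 -0. ]
 [-0.  -0.  -1. ]]
cam in tool [  84.6   -0.5 -142.4] 
 [[ 0.   0.9  0.3]
 [ 1.  -0.   0. ]
 [ 0.   0.3 -0.9]]
```

The small crank is the right one: its stub top is at about z 89 and its knob about 73 mm away. The big one's knob is nearly 100 mm out. I'll move over the small one and look with the wrist camera.

```bash
cat >> h.py <<'E'
def go(target,yaw=None):
    """rows needed from the present pose: shift in tool axes (units of 40 mm), turn in units of 60 deg"""
    p,r=tcp(); d=r.T@(np.array(target)-p); print("at",p.round(1),"yaw",round(np.degrees(np.arctan2(r[1,0],r[0,0])),2),"shift units",(d/40).round(3))
    if yaw is not None:
        t=yaw-np.degrees(np.arctan2(r[1,0],r[0,0])); t=(t+180)%360-180; print("turn units",round(-t/60,3))
E
python3 -c "
from h import *
go([470,305,215],174)"
```

```text
at [263.1 566.6 230.7] yaw 155.09 shift units [-7.445 -3.752  0.397]
turn units -0.315
```

```bash
python3 -m pendant '[[-0.9,-0.47,0],[-0.93,-0.47,0.1],[-0.93,-0.47,0.1]]' 2>&1 | tail -3;  python3 -m pendant '[[-0.93,-0.47,0,0],[-0.93,-0.47,0.1,0],[-0.93,-0.47,0.1,0],[-0.93,-0.47,0.1,0],[-0.93,-0.47,0,0],[-0.93,-0.47,0,0],[-0.93,-0.47,0,0],[-0.93,-0.47,0,0],[0,0,0,-0.14],[0,0,0,-0.14]]'; python3 -m pendant '[[0,0,0,-0.035],[0,0,0,0]]'; python3 - <<'E'
from h import *
go([470,305,215],174)
np.save("w1.npy",np.array(eyes.camera_info("wrist")["cam_to_world"]));cv2.imwrite("pics/w1.png",eyes.grab_frame("wrist"))
E
```

```text
schema error: expected 4 numbers
time_s: 1.15
tcp_pos: [470.7, 303.5, 219.1]
eef_rot: [-0.218, -3.134, 0.001]
wrist_force: [-0.1, -0.6, -0.7]
grip_width: 85.2
finger_force: 0.0
time_s: 1.35
tcp_pos: [469.7, 304.9, 219.1]
eef_rot: [-0.164, -3.137, 0.0]
wrist_force: [0.3, 0.7, 0.6]
grip_width: 85.7
finger_force: 0.0
at [469.7 304.9 219.1] yaw 174.0 shift units [-0.006  0.002  0.102]
turn units 0.0
```

View pics/w1.png

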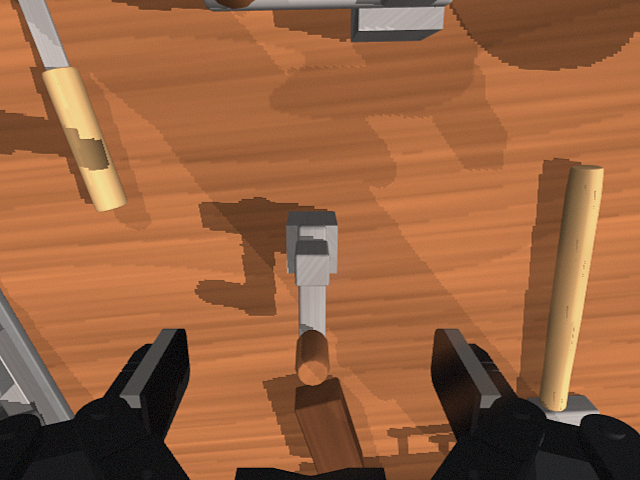

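The wrist view shows the crank standing almost in line: stub top corners at about (297,256), (328,255), (328,285), (298,285), and knob top at (313,373).

```bash
python3 - <<'E'
from h import *
np.set_printoptions(precision=1,suppress=True)
I={"intrinsics":eyes.camera_info("wrist")["intrinsics"],"cam_to_world":np.load("w1.npy")}
im=cv2.imread("pics/w1.png"); g=cv2.cvtColor(im,cv2.COLOR_BGR2GRAY).astype(int)
for r in (262,270,278): print(r,g[r,284:345:2])
for c in (305,312,320): print(c,g[236:300:2,c])
# arm edges & knob mask
for r in (300,310,320): print(r,g[r,290:335:2])
print("scene/wrist stub",tri(ray("wrist",(312.5,270),I),ray("scene",(442.4,291)),ray("side",(268.6,191))))
for uv in [(297,256),(328,255),(328,285),(298,285),(312.5,270)]: print(plane("wrist",uv,88,I))
print("knob",plane("wrist",(313,373),100,I))
E
```

```text
262 [123 144  97 102 101  84 120 173 170 167 163 171 163 163 170 170 160 163
 169 169 165 163 171 162 164 159 155 123 127 127 129]
270 [118 123 138  98  98  86 115 167 168 164 163 169 170 162 166 170 169 162
 158 165 161 162 163 161 164 159 154 123 122 122 123]
278 [114 115 114 116 119 112 104 168 167 167 160 160 169 166 164 161 163 159
 163 162 159 162 164 112 116 114 115 115 120 119 120]
305 [ 89  99  77  66  71  66  70  73  71  88 163 167 163 164 169 165 160 165
 168 168 163 161 160 165 165 153 161 160 163 161 162 164]
312 [ 86  99  80  66  70  68  69  69  67  89 159 165 165 170 169 165 163 166
 166 171 167 164 157 160 162 159 168 168 169 171 171 170]
320 [176 175  81  68  72  70  68  69  67  90 151 165 166 169 170 170 163 158
 161 161 161 163 159 161 158 161 174 177 177 178 178 180]
300 [133 134 130 121  97 127 165 164 161 159 170 171 166 171 175 178 177 183
 111 115 115 111 109]
310 [136 136 137 137 113 123 166 165 164 164 174 176 171 173 174 181 177 184
 113 121 116 118 121]
320 [122 122 124 127 105 120 163 169 169 164 175 177 173 176 178 182 179 179
 118 123 127 127 121]
scene/wrist stub (array([498.6, 302.7,  87.8]), [1.4296668842531828, 0.8349356720537675, 1.365201362319142])
[485.9 294.2  88. ]
[487.4 315.3  88. ]
[509.6 313.2  88. ]
[507.5 292.4  88. ]
[497.3 303.6  88. ]
knob [572.  296.2 100. ]
```

Triangulated stub top is (498.5, 303, 87.8), against 88 expected. The knob is 74 mm away along −5.5°. Now I'll grasp it.

```bash
python3 -c "
from h import *
go([498,303,52],174.4)"
```

```text
at [469.7 305.  219.1] yaw 173.92 shift units [-0.71   0.026  4.178]
turn units -0.008
```

```bash
python3 -m pendant '[[-0.71,0.03,0.2,-0.008],[0,0,1,0],[0,0,1,0],[0,0,1,0],[0,0,0.6,0],[0,0,0.38,0],[0,0,0,0]]'; python3 -c "
from h import *
go([498,303,52],174.4)"; python3 -m pendant '[[0,0,0,0],[0,0,0,0],[0,0,0,0],[0,0,0,0],[0,0,0,0],[0,0,0,0]]' 0
```

```text
time_s: 2.1
tcp_pos: [497.2, 302.8, 50.3]
eef_rot: [-0.152, -3.135, 0.003]
wrist_force: [-0.2, -0.9, 0.5]
grip_width: 85.7
finger_force: 0.0
at [497.2 302.8  50.3] yaw 174.43 shift units [-0.02   0.008 -0.042]
turn units 0.001
time_s: 2.7
tcp_pos: [498.6, 303.5, 53.0]
eef_rot: [0.152, 3.137, 0.001]
wrist_force: [-0.8, -0.5, 5.9]
grip_width: 23.6
finger_force: 59.2
```

Gripped: 23.6 mm opening, 59 N. Lift and go to a spot where the wrist camera sees the vise's shaft.

```bash
python3 -m pendant '[[0,0,-0.5,0],[0,0,-1,0],[0,0,-1,0],[0,0,-1,0],[0,0,-0.9,0],[0,0,0,0]]'; python3 -c "
from h import *
go([600,-58,230],180)"
```

```text
time_s: 3.3
tcp_pos: [500.0, 304.4, 233.4]
eef_rot: [0.152, 3.132, 0.008]
wrist_force: [0.8, 0.1, -4.5]
grip_width: 23.5
finger_force: 60.0
at [500.  304.4 233.4] yaw 174.45 shift units [-3.364 -8.777  0.056]
turn units -0.092
```

```bash
python3 -m pendant '[[-0.2,-0.5,0,0],[-0.36,-0.95,0,0],[-0.36,-0.95,0,0],[-0.36,-0.95,0,0],[-0.36,-0.95,0,0],[-0.36,-0.95,0,0],[-0.36,-0.95,0,0],[-0.36,-0.95,0,0],[-0.36,-0.95,0,0],[-0.28,-0.68,0,-0.09]]';python3 -m pendant '[[0,0,0,0],[0,0,0,0]]'; python3 - <<'E'
from h import *
go([600,-58,230],180)
np.save("w2.npy",np.array(eyes.camera_info("wrist")["cam_to_world"]));cv2.imwrite("pics/w2.png",eyes.grab_frame("wrist"))
E
```

```text
time_s: 4.3
tcp_pos: [597.4, -62.5, 226.5]
eef_rot: [-0.007, -3.139, 0.002]
wrist_force: [0.6, -0.1, -4.0]
grip_width: 23.3
finger_force: 59.8
time_s: 4.5
tcp_pos: [597.4, -59.6, 226.5]
eef_rot: [-0.007, -3.139, -0.0]
wrist_force: [0.4, -0.0, -4.6]
grip_width: 23.3
finger_force: 60.1
at [597.4 -59.6 226.5] yaw 179.75 shift units [-0.065  0.041 -0.088]
turn units -0.004
```

View pics/w2.png

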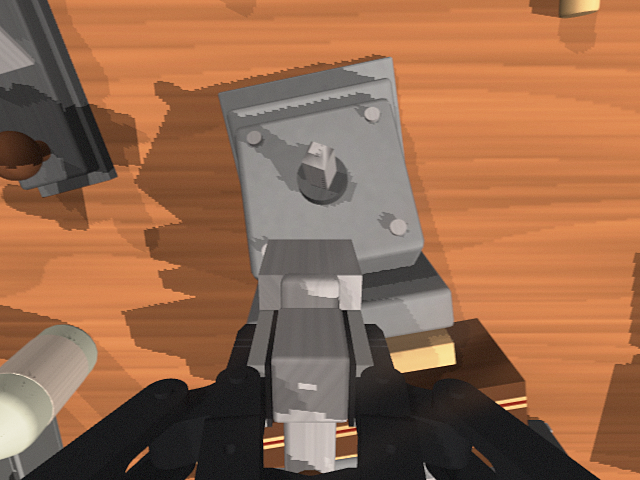

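The vise is turned about 12° in the image (front base edge from 220,93 to 392,57). The shaft tip is near (317,148) and the flange near (323,182). I'll zoom in on the shaft to see its square.

```bash
python3 - <<'E'
import cv2
im=cv2.imread("pics/w2.png"); cv2.imwrite("pics/w2c.png",cv2.resize(im[125:215,270:390],(800,600),interpolation=cv2.INTER_CUBIC))
E
```

```text
(no output)
```

View pics/w2c.png

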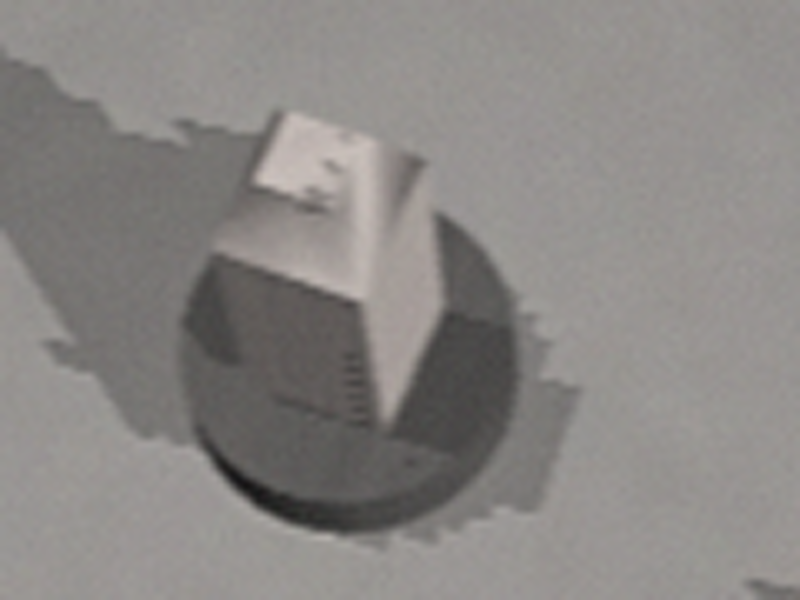

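```bash
python3 - <<'E'
from h import *
np.set_printoptions(precision=1,suppress=True)
I={"intrinsics":eyes.camera_info("wrist")["intrinsics"],"cam_to_world":np.load("w2.npy")}
z=lambda x,y:(270+x/6.667,125+y/6.667)
a,b=[plane("wrist",p,15,I) for p in [(220,93),(392,57)]]
d=(b-a)/np.linalg.norm(b-a); print("front edge",a,b,np.linalg.norm(b-a)); vy=d*np.sign(d[1]) ; 
vy[2]=0; vy/=np.linalg.norm(vy); vx=np.array([vy[1],-vy[0],0]); print("vise yaw",np.degrees(np.arctan2(vx[1],vx[0])))
S=plane("wrist",z(350,355),102,I); print("seat",S, tri(ray("wrist",z(350,355),I),ray("side",(327.5,261.4)),ray("scene",(292.5,234))))
t=np.radians(35); n=-vx*np.sin(t)+np.array([0,0,np.cos(t)]); up=vx*np.cos(t)+np.array([0,0,np.sin(t)])
T=S+36*n
print("tip pred px",proj("wrist",T,I)," scene",proj("scene",T),"side",proj("side",T), T)
def on(uv,h):
    o,dd=ray("wrist",uv,I); q=o+dd*(((S+h*n)-o)@n)/(dd@n); q=q-S; return np.array([q@up,q@vy])
for nm,uv,h in [("A'",(240,362),0),("B'",(388,430),0),("A",(213,250),28),("B",(368,303),28),("C",(443,308),28),("t1",(285,110),36),("t2",(250,185),36),("fl L",(183,355),0),("fl R",(518,355),0),("fl B",(350,505),0)]: print(nm,on(z(*uv),h))
E
```

```text
front edge [ 508.1 -129.5   15. ] [482.8   3.3  15. ] 135.17147673073026
vise yaw 10.776784208490586
seat [560.  -51.6 102. ] (array([559.1, -53.6,  98.8]), [2.479922322771718, 2.29464472974112, 1.831619758253099])
tip pred px [[317.1 150.7]]  scene [[295.8 220.1]] side [[321.2 256.2]] [539.7 -55.5 131.5]
A' [ -1.4 -10.3]
B' [8.2 2.2]
A [ 1.1 -9.7]
B [8.7 2.4]
C [10.4  8.5]
t1 [-6.1 -1.5]
t2 [ 0.1 -5.4]
fl L [ -3.3 -15.5]
fl R [ 3.3 15.4]
fl B [14.9 -2.5]
```

The vise yaw is 10.8° and the seat is at about (560,−52,102). Other views agree to about 2 px. The shaft's square is turned about 33° off the vise's axes.

The tool stays vertical, so the crank can only be fitted with its sides along the vise axes, tilting in the pads about the tool's y axis. I'll put the crank back down, turn the bare shaft square with the fingers, then return for it.

```bash
python3 -m pendant '[[0.13,0.5,0,0],[0.27,0.97,0,0],[0.27,0.97,0,0],[0.27,0.97,0,0],[0.27,0.97,0,0],[0.27,0.97,0,0],[0.27,0.97,0,0],[0.27,0.97,0,0],[0.27,0.97,0,0],[0.2,0.8,0,0.09]]'; python3 -m pendant '[[0,0,0,0],[0,0,0,0]]';python3 -c "
from h import *
go([498.6,303.5,54],174.4)"
```

```text
time_s: 5.55
tcp_pos: [496.7, 307.3, 227.7]
eef_rot: [-0.147, -3.137, -0.001]
wrist_force: [0.7, -0.0, -4.5]
grip_width: 23.4
finger_force: 60.1
time_s: 5.75
tcp_pos: [497.8, 305.1, 227.5]
eef_rot: [-0.145, -3.137, 0.001]
wrist_force: [-0.5, -0.3, -4.3]
grip_width: 23.1
finger_force: 60.3
at [497.8 305.1 227.5] yaw 174.69 shift units [-0.028 -0.036  4.337]
turn units 0.005
```

```bash
python3 -m pendant '[[0,-0.03,1,0],[0,0,1,0],[0,0,1,0],[0,0,0.9,0],[0,0,0.25,0],[0,0,0.15,0],[0,0,0,0]]'; python3 -m pendant '[[0,0,0,0],[0,0,0,0],[0,0,0,0],[0,0,-0.3,0],[0,0,-1,0],[0,0,-1,0],[0,0,-1,0]]' 1; python3 - <<'E'
from h import *
go([544.3,-55.4,170],162.8)
cv2.imwrite("pics/s2.png",eyes.grab_frame("scene"))
a=cv2.imread("pics/scene0.png");b=cv2.imread("pics/s2.png")
E
```

```text
time_s: 6.45
tcp_pos: [499.9, 302.4, 57.1]
eef_rot: [0.152, 3.137, 0.001]
wrist_force: [0.4, 0.7, -2.9]
grip_width: 23.1
finger_force: 60.3
time_s: 7.15
tcp_pos: [499.2, 302.2, 191.0]
eef_rot: [0.152, 3.137, 0.001]
wrist_force: [0.3, 0.3, -0.2]
grip_width: 85.2
finger_force: 0.0
at [499.2 302.2 191. ] yaw 174.47 shift units [-1.984 -8.789  0.52 ]
turn units 0.194
```

```bash
python3 -m pendant '[[-0.1,-0.5,0,0],[-0.22,-0.97,0,0],[-0.22,-0.97,0,0],[-0.22,-0.97,0,0],[-0.22,-0.97,0,0],[-0.22,-0.97,0,0],[-0.22,-0.97,0,0],[-0.22,-0.97,0,0],[-0.22,-0.97,0,0],[-0.12,-0.53,0,0]]'; python3 -m pendant '[[0,0,0,0.14],[0,0,0,0.055],[0,0,0,0]]';python3 -c "
from h import *
go([544.3,-55.4,104],162.8)"
```

```text
time_s: 8.2
tcp_pos: [544.3, -59.2, 189.4]
eef_rot: [0.157, 3.136, -0.001]
wrist_force: [0.1, 0.1, -0.4]
grip_width: 85.3
finger_force: 0.0
time_s: 8.5
tcp_pos: [544.4, -55.5, 189.0]
eef_rot: [0.472, 3.105, 0.001]
wrist_force: [-0.1, -0.3, 0.9]
grip_width: 85.4
finger_force: 0.0
at [544.4 -55.5 189. ] yaw 162.7 shift units [0.004 0.    2.125]
turn units -0.002
```

```bash
python3 -m pendant '[[0,0,0.9,0],[0,0,0.8,0],[0,0,0.4,0],[0,0,0,0]]'; python3 -m pendant '[[0,0,0,0],[0,0,0,0],[0,0,0,0],[0,0,0,0],[0,0,0,0],[0,0,0,0],[0,0,0,0]]' 0; python3 -c "
from h import *
go([544.3,-55.4,104],190.8); cv2.imwrite('pics/w3.png',eyes.grab_frame('wrist'))"
```

```text
time_s: 8.9
tcp_pos: [542.8, -55.0, 102.4]
eef_rot: [-0.466, -3.103, 0.001]
wrist_force: [-1.0, -1.2, 0.3]
grip_width: 85.5
finger_force: 0.0
time_s: 9.6
tcp_pos: [545.2, -53.4, 105.2]
eef_rot: [0.467, 3.105, 0.004]
wrist_force: [0.4, 5.7, 4.7]
grip_width: 16.2
finger_force: 56.1
at [545.2 -53.4 105.2] yaw 162.89 shift units [ 0.008 -0.056  0.031]
turn units -0.465
```

View pics/w3.png

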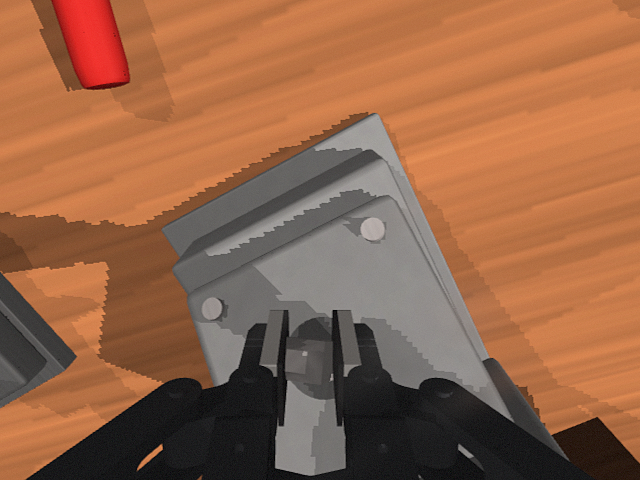

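The shaft is caught between the pads (16.2 mm opening, forces small). Now I'll turn the tool 28° with it clamped, to bring the square in line with the vise.

```bash
python3 -m pendant '[[0,0,0,-0.05],[0,0,0,-0.05],[0,0,0,-0.05],[0,0,0,-0.05]]';python3 -m pendant '[[0,0,0,-0.05],[0,0,0,-0.05],[0,0,0,-0.05],[0,0,0,-0.05],[0,0,0,-0.065],[0,0,0,0],[0,0,0,0]]';  python3 -c "
from h import *
go([544.3,-55.4,104],190.8)"
```

```text
time_s: 10.05
tcp_pos: [545.0, -54.4, 105.8]
eef_rot: [0.139, 3.137, 0.003]
wrist_force: [-5.8, 2.3, 12.1]
grip_width: 14.0
finger_force: 55.9
time_s: 10.75
tcp_pos: [545.0, -55.7, 105.9]
eef_rot: [-0.292, 3.126, 0.0]
wrist_force: [-4.8, -0.2, 12.5]
grip_width: 12.1
finger_force: 60.1
at [545.  -55.7 105.9] yaw -169.34 shift units [0.016 0.009 0.048]
turn units -0.002
```

```bash
python3 -m pendant '[[0,0,0,0],[0,0,0,0],[0,0,0,0],[0,0,-1,0],[0,0,-1,0],[-0.8,0,-1,0],[-0.7,0,0,0],[0,0,0,0]]' 1;  python3 - <<'E'
from h import *
print(tcp()[0])
np.save("w4.npy",np.array(eyes.camera_info("wrist")["cam_to_world"]));im=eyes.grab_frame("wrist");cv2.imwrite("pics/w4.png",im)
I={"intrinsics":eyes.camera_info("wrist")["intrinsics"],"cam_to_world":np.load("w4.npy")}
u,v=proj("wrist",[[550,-54,115]],I)[0].astype(int); print(u,v)
cv2.imwrite("pics/w4c.png",cv2.resize(im[v-45:v+45,u-60:u+60],(800,600),interpolation=cv2.INTER_CUBIC))
E
```

```text
time_s: 11.55
tcp_pos: [604.9, -42.9, 223.5]
eef_rot: [-0.295, 3.126, 0.0]
wrist_force: [-0.1, 0.8, -1.1]
grip_width: 85.5
finger_force: 0.0
[604.90631995 -42.86795428 223.51031464]
308 150
```

View pics/w4c.png

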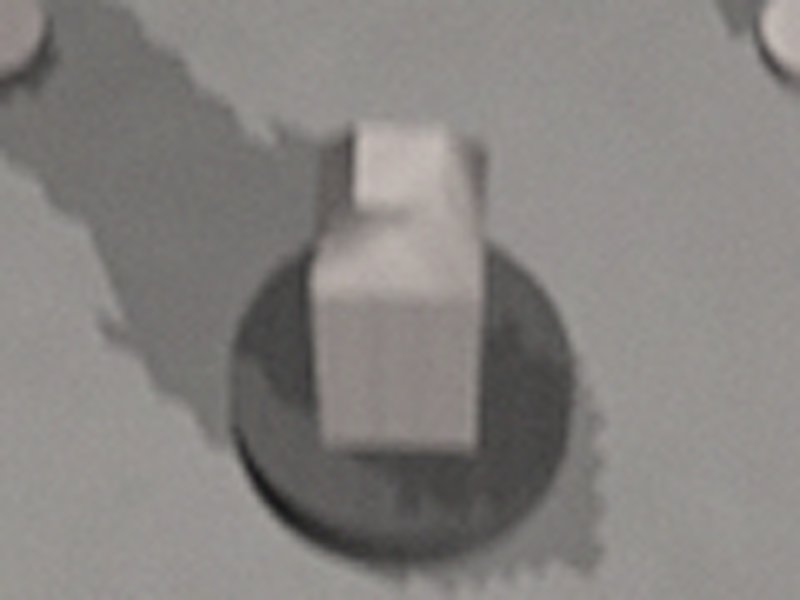

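The shaft is now square to the vise. In the crop, the uphill base edge runs from (323,448) to (478,450) and the tip square is centred at about (402,163). Refine the seat and tip positions with both wrist views.

```bash
python3 - <<'E'
from h import *
np.set_printoptions(precision=1,suppress=True)
K=eyes.camera_info("wrist")["intrinsics"]
I={"intrinsics":K,"cam_to_world":np.load("w4.npy")};I2={"intrinsics":K,"cam_to_world":np.load("w2.npy")}
z=lambda x,y:(248+x/6.667,105+y/6.667)
yaw=np.radians(10.7);vx=np.array([np.cos(yaw),np.sin(yaw),0]);vy=np.array([-vx[1],vx[0],0]);t=np.radians(35)
n=-vx*np.sin(t)+np.array([0,0,np.cos(t)]); up=vx*np.cos(t)+np.array([0,0,np.sin(t)])
S=np.array([560,-52,102.])
for nm,q in [("edge",S+7*up),("tip",S+36*n),("corner28 L",S+28*n+7*up-7*vy),("28R",S+28*n+7*up+7*vy)]: 
    p=proj("wrist",q,I)[0]; print(nm,(p-[248,105])*6.667)
# edge midpoint ray onto z of S+7up
print("S from edge",plane("wrist",z(400,449),S[2]+7*up[2],I)-7*up)
print("tip tri w4,w2?,scene,side",tri(ray("wrist",z(402,163),I),ray("scene",(295,221.5)),ray("side",(322,258.5))), S+36*n)
E
```

```text
edge [404.6 467.4]
tip [403.9 192.3]
corner28 L [318.4 319.6]
28R [489.5 319.9]
S from edge [558.4 -52.7 102. ]
tip tri w4,w2?,scene,side (array([539.4, -57.8, 124.1]), [1.9943593697414455, 0.6223794526314071, 1.7167856357555276]) [539.7 -55.8 131.5]
```

```bash
python3 -m pendant '[[0,0,0,0.14],[0,0,0,0.132],[0,0,0,0]]';  python3 -c "
from h import *
go([470,305,215],174.4)"
```

```text
time_s: 11.9
tcp_pos: [601.5, -44.8, 222.5]
eef_rot: [-0.159, -3.136, 0.0]
wrist_force: [-0.1, 0.0, 0.5]
grip_width: 85.0
finger_force: 0.0
at [601.5 -44.8 222.5] yaw 174.19 shift units [4.155 8.366 0.191]
turn units -0.004
```

```bash
python3 -m pendant '[[0.25,0.5,0,0],[0.44,0.88,0,0],[0.44,0.88,0,0],[0.44,0.88,0,0],[0.44,0.88,0,0],[0.44,0.88,0,0],[0.44,0.88,0,0],[0.44,0.88,0,0],[0.44,0.88,0,0],[0.38,0.82,0.19,0]]';python3 -m pendant '[[0,0,0,0],[0,0,0,0]]';  python3 - <<'E'
from h import *
go([470,305,215],174.4)
M=np.array(eyes.camera_info("wrist")["cam_to_world"]);I={"intrinsics":eyes.camera_info("wrist")["intrinsics"],"cam_to_world":M}
im=eyes.grab_frame("wrist");cv2.imwrite("pics/w5.png",im)
I1={"intrinsics":I["intrinsics"],"cam_to_world":np.load("w1.npy")};w1=cv2.imread("pics/w1.png")
t=w1[245:350,285:340]; r=cv2.matchTemplate(im[150:400,200:430],t,cv2.TM_CCOEFF_NORMED); _,m,_,l=cv2.minMaxLoc(r)
uv=(l[0]+200+312.5-285,l[1]+150+270.5-245); print(m,uv,plane("wrist",uv,88,I),plane("wrist",(312.5,270.5),88,I1))
E
```

```text
time_s: 12.9
tcp_pos: [469.2, 306.2, 216.2]
eef_rot: [0.147, 3.137, 0.002]
wrist_force: [0.4, -0.0, 0.4]
grip_width: 85.4
finger_force: 0.0
time_s: 13.1
tcp_pos: [469.4, 304.7, 215.0]
eef_rot: [-0.147, -3.137, 0.002]
wrist_force: [0.2, -0.3, -0.6]
grip_width: 85.4
finger_force: 0.0
at [469.4 304.7 215. ] yaw 174.63 shift units [-0.013  0.01   0.   ]
turn units 0.004
0.9763681292533875 (310.5, 275.5) [499.20659804 301.95046226  88.        ] [497.63393609 303.58634271  88.        ]
```

The crank stands as before (match 0.98), at about (499.5, 302.3). Regrasp.

```bash
python3 -m pendant '[[-0.76,0,0.2,0],[0,0,1,0],[0,0,1,0],[0,0,1,0],[0,0,0.6,0],[0,0,0.25,0],[0,0,0,0]]'; python3 -m pendant '[[0,0,0,0],[0,0,0,0],[0,0,0,0],[0,0,0,0],[0,0,0,0],[0,0,0,0]]' 0;python3 -m pendant '[[0,0,-0.5,0],[0,0,-1,0],[0,0,-1,0],[0,0,-1,0],[0,0,-1,0],[0,0,0,0]]'; python3 -c "
from h import *
go([500,-56,230],90)"
```

```text
time_s: 13.85
tcp_pos: [500.4, 300.2, 52.9]
eef_rot: [-0.156, -3.137, 0.002]
wrist_force: [-0.5, -0.4, -0.3]
grip_width: 85.3
finger_force: 0.0
time_s: 14.45
tcp_pos: [500.8, 302.2, 54.4]
eef_rot: [0.155, 3.137, 0.002]
wrist_force: [-1.7, -1.4, 5.4]
grip_width: 23.1
finger_force: 59.9
time_s: 15.05
tcp_pos: [502.2, 302.9, 239.1]
eef_rot: [0.155, 3.131, 0.008]
wrist_force: [0.1, 1.0, -4.2]
grip_width: 23.0
finger_force: 60.2
at [502.2 302.9 239.1] yaw 174.34 shift units [-0.828 -8.935  0.183]
turn units 1.406
```

```bash
python3 -m pendant '[[0,-0.5,0,0],[-0.1,-0.97,0,0],[-0.1,-0.97,0,0],[-0.1,-0.97,0,0],[-0.1,-0.97,0,0],[-0.1,-0.97,0,0],[-0.1,-0.97,0,0],[-0.1,-0.97,0,0],[-0.1,-0.97,0,0],[0,-0.6,0,0]]';python3 -m pendant '[[0,0,0,0.136],[0,0,0,0.136],[0,0,0,0.136],[0,0,0,0.136],[0,0,0,0.136],[0,0,0,0.136],[0,0,0,0.136],[0,0,0,0.136],[0,0,0,0.136],[0,0,0,0.136]]';python3 -m pendant '[[0,0,0,0.136],[0,0,0,0.136],[0,0,0,0.136],[0,0,0,0.136],[0,0,0,0.136],[0,0,0,0.136],[0,0,0,0.136],[0,0,0,0.136],[0,0,0,0.136],[0,0,0,0.136]]';python3 -m pendant '[[0,0,0,0],[0,0,0,0]]';python3 -c "
from h import *
go([539.9,-56.5,195.4],10.7);print(bot.state()['joint_pos'].round(2))"
```

```text
time_s: 16.05
tcp_pos: [496.2, -57.5, 232.2]
eef_rot: [-0.16, -3.136, 0.002]
wrist_force: [-0.8, -0.5, -3.7]
grip_width: 23.4
finger_force: 60.1
time_s: 17.05
tcp_pos: [496.5, -54.1, 232.1]
eef_rot: [-2.173, -2.267, 0.003]
wrist_force: [0.0, 0.3, -5.1]
grip_width: 23.4
finger_force: 60.2
time_s: 18.05
tcp_pos: [496.5, -54.1, 232.1]
eef_rot: [3.128, 0.296, -0.004]
wrist_force: [-0.2, -0.4, -4.5]
grip_width: 22.7
finger_force: 60.2
time_s: 18.25
tcp_pos: [496.8, -54.1, 232.7]
eef_rot: [3.126, 0.312, -0.002]
wrist_force: [-0.7, -0.5, -4.3]
grip_width: 23.3
finger_force: 60.2
at [496.8 -54.1 232.7] yaw 11.4 shift units [1.045 0.273 0.93 ]
turn units 0.012
[-0.42  0.04  0.45  1.8  -0.02  1.3  -1.33]
```

```bash
python3 -m pendant '[[0.5,0.14,0,0.012],[0.54,0.13,0.3,0],[0,0,0.5,0],[0,0,0,0],[0,0,0,0]]';python3 -c "
from h import *
go([539.9,-56.5,195.4],10.7)"
```

```text
time_s: 18.75
tcp_pos: [539.7, -57.0, 201.4]
eef_rot: [-3.128, -0.288, 0.002]
wrist_force: [0.6, -0.5, -3.9]
grip_width: 23.4
finger_force: 60.0
at [539.7 -57.  201.4] yaw 10.54 shift units [ 0.007 -0.011  0.151]
turn units -0.003
```

```bash
python3 -m pendant '[[0,-0.01,0.15,0],[0,0,0.1,0]]'; python3 -m pendant '[[0,0,0.08,0],[0,0,0.08,0]]';  python3 -m pendant '[[0,0,0.05,0],[0,0,0,0]]'
```

```text
time_s: 18.95
tcp_pos: [540.3, -56.4, 191.9]
eef_rot: [-3.128, -0.287, -0.002]
wrist_force: [-0.4, -0.2, -5.0]
grip_width: 23.1
finger_force: 60.2
time_s: 19.15
tcp_pos: [540.1, -56.5, 185.1]
eef_rot: [-3.128, -0.286, -0.001]
wrist_force: [-0.2, -0.4, -3.8]
grip_width: 23.2
finger_force: 60.2
time_s: 19.35
tcp_pos: [540.6, -56.4, 183.4]
eef_rot: [-3.128, -0.286, -0.002]
wrist_force: [1.0, 0.2, -2.8]
grip_width: 23.1
finger_force: 60.5
```

```bash
python3 -m pendant '[[0,0,0.04,0],[0,0,0.03,0],[0,0,0,0]]';  python3 -m pendant '[[0,0,0.04,0],[0,0,0.03,0],[0,0,0,0]]'
```

```text
time_s: 19.65
tcp_pos: [541.3, -56.5, 182.3]
eef_rot: [-3.128, -0.285, -0.005]
wrist_force: [-2.5, 0.6, 10.7]
grip_width: 23.4
finger_force: 62.5
time_s: 19.95
tcp_pos: [542.6, -56.4, 179.9]
eef_rot: [-3.128, -0.286, -0.01]
wrist_force: [5.6, -0.3, 3.8]
grip_width: 23.4
finger_force: 61.5
```

Contact is at the predicted depth, with the uphill socket wall on the shaft. Now I'll swing the stub along an arc about the tip so the crank tilts in the pads.

```bash
python3 -m pendant '[[-0.11,0,0,0],[-0.11,0,0.01,0],[0,0,0,0]]';  python3 -m pendant '[[-0.11,0,0.02,0],[-0.11,0,0.025,0],[0,0,0,0]]';python3 -c "
from h import *
s=bot.state();print(s['ft_torque'].round(2))"
```

```text
time_s: 20.25
tcp_pos: [533.3, -58.1, 178.4]
eef_rot: [3.128, 0.285, 0.008]
wrist_force: [5.8, 1.0, -1.2]
grip_width: 23.2
finger_force: 60.8
time_s: 20.55
tcp_pos: [524.5, -59.6, 176.4]
eef_rot: [3.128, 0.286, 0.008]
wrist_force: [6.2, 1.0, -2.2]
grip_width: 23.3
finger_force: 60.4
[ 0.01 -1.62 -0.06]
```

```bash
python3 -m pendant '[[-0.105,0,0.03,0],[-0.105,0,0.035,0],[0,0,0,0]]';  python3 -m pendant '[[-0.1,0,0.045,0],[-0.1,0,0.05,0],[0,0,0,0]]';python3 -m pendant '[[-0.095,0,0.055,0],[-0.095,0,0.06,0],[0,0,0,0]]'
```

```text
time_s: 20.85
tcp_pos: [516.2, -61.0, 173.8]
eef_rot: [-3.129, -0.286, -0.008]
wrist_force: [6.9, 0.7, -1.7]
grip_width: 23.1
finger_force: 60.3
time_s: 21.15
tcp_pos: [508.6, -62.4, 170.0]
eef_rot: [3.129, 0.286, 0.008]
wrist_force: [5.4, 0.9, -2.0]
grip_width: 23.1
finger_force: 60.1
time_s: 21.45
tcp_pos: [501.3, -63.7, 165.4]
eef_rot: [-3.129, -0.286, -0.009]
wrist_force: [7.1, 1.1, -1.9]
grip_width: 23.3
finger_force: 60.0
```

```bash
python3 -m pendant '[[0.04,0,0.08,0],[0.055,0,0.08,0],[0,0,0,0]]';  python3 -m pendant '[[0.055,0,0.08,0],[0.055,0,0.08,0],[0,0,0,0]]'
```

```text
time_s: 21.75
tcp_pos: [504.4, -63.1, 158.2]
eef_rot: [3.128, 0.286, 0.005]
wrist_force: [10.1, 0.9, 0.1]
grip_width: 22.9
finger_force: 60.3
time_s: 22.05
tcp_pos: [508.6, -62.4, 151.5]
eef_rot: [3.128, 0.286, 0.004]
wrist_force: [9.1, 1.4, -1.5]
grip_width: 23.3
finger_force: 60.3
```

```bash
python3 -m pendant '[[0.06,0,0.08,0],[0.06,0,0.08,0],[0,0,0,0]]';  python3 -m pendant '[[0.03,0,0.04,0],[0.03,0,0.04,0],[0,0,0,0]]'; python3 -m pendant '[[0.03,0,0.04,0],[0.03,0,0.04,0],[0,0,0,0]]'
```

```text
time_s: 22.35
tcp_pos: [512.8, -61.5, 144.7]
eef_rot: [3.128, 0.286, 0.002]
wrist_force: [8.3, 1.2, -2.4]
grip_width: 23.1
finger_force: 60.2
time_s: 22.65
tcp_pos: [514.0, -61.5, 141.9]
eef_rot: [-3.128, -0.285, 0.002]
wrist_force: [-0.8, -0.3, 9.1]
grip_width: 23.5
finger_force: 61.9
time_s: 22.95
tcp_pos: [513.7, -61.9, 140.9]
eef_rot: [-3.127, -0.283, 0.01]
wrist_force: [-29.6, -0.7, 48.0]
grip_width: 23.4
finger_force: 67.3
```

It is seated: axial force is 56 N, and the height matches the predicted 142. Ease off, release and lift.

```bash
python3 -m pendant '[[-0.02,0,-0.05,0],[0,0,0,0]]';  python3 -m pendant '[[0,0,0,0],[0,0,0,0],[0,0,0,0],[0,0,0,0],[0,0,-0.5,0],[0,0,-1,0],[0,0,-1,0],[0,0,-0.5,0]]' 1; python3 -c "
from h import *
go([690,-27,250],10.7)"
```

```text
time_s: 23.15
tcp_pos: [513.7, -61.7, 141.1]
eef_rot: [-3.128, -0.284, 0.008]
wrist_force: [-13.4, -1.3, 22.5]
grip_width: 23.3
finger_force: 64.0
time_s: 23.95
tcp_pos: [516.7, -61.2, 263.9]
eef_rot: [-3.129, -0.285, -0.005]
wrist_force: [0.7, -0.4, -0.3]
grip_width: 85.1
finger_force: 0.0
at [516.7 -61.2 263.9] yaw 10.42 shift units [ 4.415 -0.058  0.36 ]
turn units -0.005
```

```bash
python3 -m pendant '[[0.6,0,0,0],[1,0,0,0],[1,0,0.2,0],[1,-0.05,0.2,0],[0.8,0,0,0],[0,0,0,0],[0,0,0,0]]'; cat > jaw.py <<'E'
import sys
from h import *
yaw=np.radians(10.7);vx=np.array([np.cos(yaw),np.sin(yaw),0]);vy=np.array([-vx[1],vx[0],0]);S=np.array([558.3,-52.7,101.5])
def look(tag):
    I={k:np.array(v) for k,v in eyes.camera_info("wrist").items()}; im=eyes.grab_frame("wrist"); cv2.imwrite(f"pics/{tag}.png",im); np.save(tag+".npy",I["cam_to_world"])
    hsv=cv2.cvtColor(im,cv2.COLOR_BGR2HSV)
    for off in (-50,0,50):
        print("line vy",off)
        xs=np.arange(60,250,2); px=np.array([proj("wrist",S*[1,1,0]+vx*x+vy*off+[0,0,117],I)[0] for x in xs]).round().astype(int)
        print(" ".join(f"{x}:{'/'.join(map(str,hsv[v,u]))}" for x,(u,v) in zip(xs,px) if 0<=u<640 and 0<=v<480))
if __name__=="__main__": look(sys.argv[1])
E
python3 jaw.py j1
```

```text
time_s: 24.65
tcp_pos: [688.5, -27.4, 243.5]
eef_rot: [3.128, 0.285, -0.003]
wrist_force: [-1.1, 0.0, 0.1]
grip_width: 85.1
finger_force: 0.0
line vy -50
60:8/18/114 62:15/9/110 64:11/19/107 66:8/10/105 68:8/10/102 70:8/11/95 72:20/9/82 74:150/3/76 76:100/11/71 78:90/15/66 80:0/15/69 82:7/70/80 84:11/162/120 86:11/149/120 88:20/12/123 90:10/10/160 92:10/9/164 94:8/6/161 96:8/6/161 98:13/14/161 100:0/10/161 102:12/8/161 104:17/11/160 106:10/10/160 108:23/13/161 110:15/13/163 112:23/6/161 114:15/10/148 116:20/7/112 118:13/26/89 120:6/28/92 122:13/24/94 124:11/30/94 126:11/54/80 128:3/38/60 130:20/108/246 132:20/113/244 134:20/111/244 136:19/108/245 138:20/108/245 140:20/108/246 142:20/108/246 144:21/106/246 146:17/119/236 148:16/121/148 150:16/122/152 152:17/125/153 154:16/125/131 156:16/124/107 158:16/121/99 160:16/128/102 162:11/147/118 164:11/160/113 166:9/152/114 168:10/161/114 170:11/157/112 172:10/153/115 174:10/152/114 176:9/174/98 178:21/107/250 180:6/190/158 182:2/227/136 184:22/105/249 186:15/129/225 188:11/159/114 190:10/155/115 192:11/151/115 194:11/152/114 196:11/165/110 1
[... 2278 characters left out ...]
5 152:15/120/149 154:15/116/101 156:17/126/107 158:15/125/102 160:15/118/106 162:11/125/171 164:11/166/114 166:11/154/121 168:11/159/117 170:11/163/117 172:10/152/121 174:10/154/119 176:14/137/180 178:21/108/248 180:3/212/148 182:11/152/205 184:19/111/244 186:11/171/112 188:10/160/118 190:10/156/119 192:10/161/119 194:10/146/122 196:10/160/116 198:10/158/116 200:11/163/117 202:10/158/121 204:9/142/54 206:10/60/110 208:11/134/165 210:17/120/235 212:20/107/247 214:105/6/79 216:8/8/131 218:13/11/167 220:21/11/164 222:15/9/167 224:6/8/167 226:6/8/167 228:17/13/172 230:15/6/170 232:15/9/169 234:17/13/171 236:17/10/171 238:15/6/167 240:21/11/168 242:4/11/169 244:5/10/152 246:9/56/160 248:13/42/146
```

The profile reads: liner face at about 147, blank 163–203 (40 mm), fixed jaw at about 208.8. So the opening is about 61 mm and the jaw has travelled about 3 mm. With the square in line, that is θ ≈ π/2. The target jaw travel of 30 mm (6 mm in the liner) is θ = 5π, so 2.25 turns are left. Next I'll go above the knob and check the fit.

```bash
python3 -m pendant '[[-0.6,0,0,0],[-1,0,0,0],[-1,0,0,0],[-1,0,0,0],[-1,0,0,0],[-1,0,0,0],[-0.3,0,0,0.0],[0,0,0,0],[0,0,0,0]]'; python3 - <<'E'
from h import *
from jaw import S,vx,vy
go([451.2,-72.9,106],10.7)
t=np.radians(35);n=-vx*np.sin(t)+np.array([0,0,np.cos(t)]); up=vx*np.cos(t)+np.array([0,0,np.sin(t)])
P=lambda x,y,z:S+z*n-x*up-y*vy
I={k:np.array(v) for k,v in eyes.camera_info("wrist").items()}
out=[]
for c,info in (("wrist",I),("scene",None),("side",None)):
    im=eyes.grab_frame(c).copy(); cv2.imwrite(f"pics/k_{c}.png",im)
    uv=proj(c,[P(75,0,100),P(75,0,54),P(0,0,88),P(0,0,0)],info); print(c,uv.round(1).tolist())
    m=uv.mean(0).astype(int); w,h=(240,180) if c=="wrist" else (100,75)
    x0=np.clip(m[0]-w//2,0,640-w);y0=np.clip(m[1]-h//2,0,480-h); cr=cv2.resize(im[y0:y0+h,x0:x0+w],(400,300),interpolation=cv2.INTER_CUBIC)
    for q in uv: cv2.circle(cr,tuple(((q-[x0,y0])*400/w).astype(int)),2,(0,255,0),-1)
    print(x0,y0,400/w); out.append(cr)
out.append(out[0]*0)
cv2.imwrite("pics/k.png",np.vstack([np.hstack(out[:2]),np.hstack(out[2:])]))
E
```

```text
time_s: 25.6
tcp_pos: [456.6, -69.8, 245.3]
eef_rot: [-3.127, -0.286, -0.003]
wrist_force: [-0.4, 0.2, 0.4]
grip_width: 85.3
finger_force: 0.0
at [456.6 -69.8 245.3] yaw 10.43 shift units [-0.153  0.056  3.482]
turn units -0.004
wrist [[313.9, 264.7], [313.4, 208.6], [314.2, 161.3], [313.1, 62.5]]
193 84 1.6666666666666667
scene [[312.7, 188.5], [308.6, 206.4], [300.5, 198.3], [292.7, 233.9]]
253 169 4.0
side [[291.4, 269.9], [300.0, 273.8], [311.6, 251.8], [326.8, 260.0]]
257 226 4.0
```

View pics/k.png

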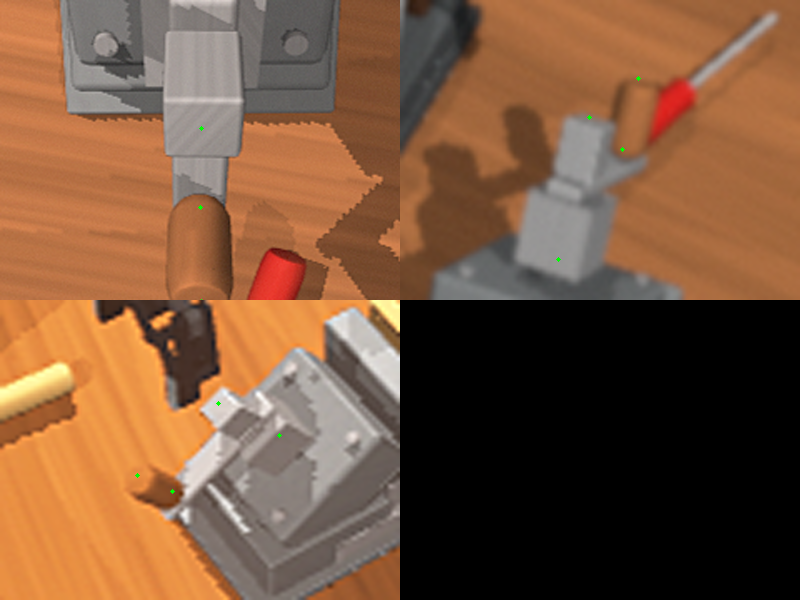

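The crank is on the shaft, hub on the flange and square. The knob and stub agree with predictions to within 2 px in all three views: knob top at scene (312,188), side (291,270). Grip the knob.

```bash
python3 -m pendant '[[-0.15,0.05,0.3,0],[0,0,0.9,0],[0,0,1,0],[0,0,0.9,0],[0,0,0.35,0],[0,0,0,0]]'; python3 -m pendant '[[0,0,0,0],[0,0,0,0],[0,0,0,0],[0,0,0,0],[0,0,0,0],[0,0,0,0]]' 0
```

```text
time_s: 26.35
tcp_pos: [448.9, -73.2, 103.9]
eef_rot: [3.128, 0.285, -0.009]
wrist_force: [0.1, 1.1, -0.4]
grip_width: 85.0
finger_force: 0.0
time_s: 26.95
tcp_pos: [451.3, -72.8, 107.1]
eef_rot: [-3.128, -0.286, -0.001]
wrist_force: [-0.2, 0.5, 2.9]
grip_width: 24.8
finger_force: 58.7
```

Gripped (24.8 mm). Begin winding at 18° per row with the tool's yaw fixed, since the knob spins freely. First a quarter turn as a test.

```bash
python3 -m pendant '[[0.075,-0.579,-0.053,0],[0.218,-0.523,-0.153,0],[0.34,-0.415,-0.238,0],[0.428,-0.266,-0.3,0],[0.475,-0.092,-0.332,0],[0,0,0,0]]'; python3 -c "
from h import *
from jaw import S,vx,vy
t=np.radians(35);n=-vx*np.sin(t)+np.array([0,0,np.cos(t)])
G=S+83*n+75*vy-[0,0,19];go(G,10.7);print(G)"
```

```text
time_s: 27.55
tcp_pos: [499.7, 12.8, 151.4]
eef_rot: [3.128, 0.287, 0.003]
wrist_force: [-5.8, 2.2, 8.7]
grip_width: 24.5
finger_force: 60.7
at [499.7  12.8 151.4] yaw 10.49 shift units [-0.054  0.007  0.022]
turn units -0.004
[497.59590952  12.15695811 150.48961968]
```

```bash
python3 -m pendant '[[0.475,0.092,-0.332,0],[0.428,0.266,-0.3,0],[0.34,0.415,-0.238,0],[0.218,0.523,-0.153,0],[0.075,0.579,-0.053,0],[-0.075,0.579,0.053,0],[-0.218,0.523,0.153,0],[-0.34,0.415,0.238,0],[-0.428,0.266,0.3,0],[-0.475,0.092,0.332,0]]'; python3 -c "
from h import *
from jaw import S,vx,vy
t=np.radians(35);n=-vx*np.sin(t)+np.array([0,0,np.cos(t)])
G=S+83*n-75*vy-[0,0,19];go(G,10.7);print(G)"
```

```text
time_s: 28.55
tcp_pos: [524.7, -136.4, 149.7]
eef_rot: [-3.128, -0.284, -0.002]
wrist_force: [0.6, 7.4, 1.1]
grip_width: 24.8
finger_force: 60.6
at [ 524.7 -136.4  149.7] yaw 10.38 shift units [ 0.022 -0.025 -0.02 ]
turn units -0.005
[ 525.44590182 -135.23496138  150.48961968]
```

```bash
python3 -m pendant '[[-0.475,-0.092,0.332,0],[-0.428,-0.266,0.3,0],[-0.34,-0.415,0.238,0],[-0.218,-0.523,0.153,0],[-0.075,-0.579,0.053,0],[0.075,-0.579,-0.053,0],[0.218,-0.523,-0.153,0],[0.34,-0.415,-0.238,0],[0.428,-0.266,-0.3,0],[0.475,-0.092,-0.332,0]]'; python3 -c "
from h import *
go([497.6,12.2,150.5],10.7)";python3 -m pendant '[[0.475,0.092,-0.332,0],[0.428,0.266,-0.3,0],[0.34,0.415,-0.238,0],[0.218,0.523,-0.153,0],[0.075,0.579,-0.053,0],[-0.075,0.579,0.053,0],[-0.218,0.523,0.153,0],[-0.34,0.415,0.238,0],[-0.428,0.266,0.3,0],[-0.475,0.092,0.332,0]]'; python3 -c "
from h import *
go([525.4,-135.2,150.5],10.7)"
```

```text
time_s: 29.55
tcp_pos: [496.9, 12.3, 149.7]
eef_rot: [3.128, 0.286, -0.004]
wrist_force: [-1.8, -5.9, 1.7]
grip_width: 24.6
finger_force: 60.5
at [496.9  12.3 149.7] yaw 10.45 shift units [ 0.017  0.007 -0.02 ]
turn units -0.004
time_s: 30.55
tcp_pos: [524.8, -136.4, 149.7]
eef_rot: [-3.128, -0.284, -0.002]
wrist_force: [1.5, 7.3, 1.2]
grip_width: 24.6
finger_force: 60.9
at [ 524.8 -136.4  149.7] yaw 10.38 shift units [ 0.021 -0.027 -0.02 ]
turn units -0.005
```

```bash
python3 -m pendant '[[-0.475,-0.092,0.332,0],[-0.428,-0.266,0.3,0],[-0.34,-0.415,0.238,0],[-0.218,-0.523,0.153,0],[-0.075,-0.579,0.053,0],[0.075,-0.579,-0.053,0],[0.218,-0.523,-0.153,0],[0.34,-0.415,-0.238,0],[0.428,-0.266,-0.3,0],[0.475,-0.092,-0.332,0]]'; python3 -m pendant '[[0.02,0,0.03,0],[0,0,0,0]]'; python3 -c "
from h import *
go([497.6,12.2,150.5],10.7)"
```

```text
time_s: 31.55
tcp_pos: [496.8, 12.3, 149.7]
eef_rot: [3.128, 0.286, -0.004]
wrist_force: [-2.5, -6.3, 0.4]
grip_width: 24.8
finger_force: 60.8
time_s: 31.75
tcp_pos: [498.3, 13.0, 149.5]
eef_rot: [-3.127, -0.286, 0.001]
wrist_force: [-10.6, 4.2, 16.6]
grip_width: 24.4
finger_force: 62.6
at [498.3  13.  149.5] yaw 10.46 shift units [-0.022  0.016 -0.025]
turn units -0.004
```

```bash
python3 -m pendant '[[0,0,0,0],[0,0,0,0],[0,0,0,0],[0,0,-0.4,0],[0,0,-1,0],[0,0,-1,0],[0,0,-0.3,0],[0,0,0,0]]' 0.6; python3 -c "
from h import *
go([688.5,-27.4,243.5],10.4)"
```

```text
time_s: 32.55
tcp_pos: [499.6, 12.1, 258.1]
eef_rot: [-3.128, -0.285, -0.005]
wrist_force: [0.4, -0.1, -0.9]
grip_width: 51.1
finger_force: 0.0
at [499.6  12.1 258.1] yaw 10.42 shift units [4.466 1.825 0.381]
turn units 0.0
```

```bash
python3 -m pendant '[[0.5,0.2,0,0],[0.9,0.37,0,0],[0.9,0.37,0,0],[0.9,0.37,0.15,0],[0.9,0.37,0.15,0],[0.37,0.14,0.08,0],[0,0,0,0],[0,0,0,0]]'; python3 jaw.py j2 | sed -n 3,4p | tr ' ' '\n' | awk -F'[:/]' '{printf "%s:%s/%s/%s ",$1,$2,$3,$4}'; python3 - <<'E'
from h import *
from jaw import S,vx,vy
t=np.radians(35);n=-vx*np.sin(t)+np.array([0,0,np.cos(t)])
for c in("scene","side"):
    im=eyes.grab_frame(c);cv2.imwrite(f"pics/e_{c}.png",im)
    h=cv2.cvtColor(im,cv2.COLOR_BGR2HSV).astype(int)
    k=S+77*n+75*vy; uv=proj(c,[k,S+88*n])
    x,y=uv[0].astype(int); m=((h[y-25:y+26,x-25:x+26,0]<14)&(h[y-25:y+26,x-25:x+26,1]>110)&(h[y-25:y+26,x-25:x+26,2]<210))
    print(c,uv.round(1).tolist(),h[y,x].tolist())
E
```

```text
time_s: 33.35
tcp_pos: [686.9, -27.4, 239.3]
eef_rot: [3.129, 0.284, -0.005]
wrist_force: [-0.5, 0.2, 0.9]
grip_width: 51.2
finger_force: 0.0
line:// vy:// 0:// 60:12/9/136 62:6/9/138 64:18/9/137 66:23/8/135 68:18/10/134 70:11/14/141 72:17/13/137 74:10/6/138 76:0/7/137 78:6/9/135 80:10/11/138 82:17/13/137 84:15/19/135 86:18/10/132 88:24/9/135 90:18/9/137 92:10/6/130 94:15/11/136 96:12/10/134 98:10/8/91 100:0/3/92 102:23/11/90 104:24/15/87 106:0/3/86 108:15/12/88 110:0/14/91 112:20/14/54 114:0/8/126 116:6/8/162 118:9/11/163 120:15/12/164 122:17/11/162 124:5/9/166 126:23/12/167 128:0/6/162 130:10/9/165 132:17/11/166 134:17/11/165 136:0/8/166 138:10/9/166 140:5/10/151 142:12/10/124 144:0/3/87 146:30/3/88 148:0/13/60 150:8/17/60 152:13/32/56 154:20/110/248 156:21/108/246 158:21/109/247 160:21/108/248 162:22/103/248 164:23/98/248 166:21/110/238 168:17/120/210 170:11/159/120 172:11/153/118 174:11/168/117 176:10/154/119 178:11/159/120 180:10/159/120 182:17/120/247 184:20/107/252 186:4/205/149 188:12/138/226 190:19/111/251 192:10/158/116 194:12/153/118 196:12/154/121 198:11/153/120 200:10/152/121 202:11/153/120 204:10/156/119 206:11/154/121 208:11/161/122 210:17/120/238 212:18/116/238 214:15/117/133 216:20/6/127 218:19/12/164 220:10/9/162 222:15/12/169 224:13/14/170 226:30/11/167 228:0/9/171 230:15/12/169 232:20/9/169 234:8/6/167 236:20/14/170 238:10/9/167 240:15/9/166 242:0/6/163 244:19/14/149 246:30/4/140 248:15/7/142 scene [[329.9, 212.6], [300.5, 198.3]] [12, 159, 151]
side [[299.5, 236.2], [311.6, 251.8]] [14, 179, 241]
```

```bash
python3 - <<'E'
from h import *
from jaw import S,vx,vy
K=np.array(eyes.camera_info("wrist")["intrinsics"])
for tag in("j1","j2"):
    I={"intrinsics":K,"cam_to_world":np.load(tag+".npy")};im=cv2.imread(f"pics/{tag}.png").astype(np.float32)
    for zz in (115,120):
        xs=np.arange(80,250,.5); acc=[]
        for off in range(-35,40,5):
            m=np.array([proj("wrist",S*[1,1,0]+vx*x+vy*off+[0,0,zz],I)[0] for x in xs],np.float32)
            acc.append(cv2.remap(im,m[None,:,0],m[None,:,1],cv2.INTER_LINEAR)[0])
        p=np.median(acc,0); br=p.mean(1); sat=p[:,2]-p[:,0]
        gb=np.gradient(br);gs=np.gradient(sat)
        f=lambda g,k:[(float(xs[i]),round(float(g[i]))) for i in range(1,len(g)-1) if abs(g[i])>=k and abs(g[i])>=abs(g[i-1]) and abs(g[i])>abs(g[i+1])]
        print(tag,zz,"bright",f(gb,6)); print("   sat",f(gs,10))
E
```

```text
j1 115 bright [(86.0, -7), (87.5, 12), (115.0, -13), (124.5, -12), (128.0, 63), (145.5, -36), (152.5, -14), (176.0, 53), (179.0, -47), (182.0, 52), (185.5, -43), (203.5, -17), (206.5, 28), (209.5, 46), (211.5, 6), (213.5, -55), (215.0, 17), (216.5, 9), (244.5, -18), (245.5, 15)]
   sat [(128.0, 45), (145.5, -11), (161.0, -22), (162.5, 30), (176.0, 16), (185.5, -16), (203.5, -15), (206.5, -12), (209.0, 46), (214.0, -50)]
j1 120 bright [(88.5, -7), (90.0, 12), (117.0, -13), (126.0, -12), (129.5, 64), (146.5, -37), (154.0, -16), (176.5, 47), (180.0, -45), (182.5, 48), (186.0, -44), (204.0, -19), (207.0, 25), (209.5, 49), (211.0, 7), (213.5, -54), (215.0, 17), (217.0, 9), (244.0, -19), (245.0, 16)]
   sat [(129.5, 48), (147.0, -15), (154.0, -10), (162.0, -23), (163.5, 30), (176.5, 17), (186.0, -17), (204.0, -17), (206.5, -13), (209.0, 44), (214.0, -50)]
j2 115 bright [(96.5, -12), (113.0, 19), (114.5, 10), (141.5, -15), (147.0, -12), (152.0, 62), (166.5, -19), (168.0, -30), (181.5, 53), (184.5, -53), (187.5, 57), (190.5, -53), (209.5, 56), (214.0, -65), (215.0, 29), (244.5, -15), (246.0, 12)]
   sat [(151.5, 53), (181.0, 18), (190.5, -16), (208.5, -11), (209.5, 28), (214.0, -50)]
j2 120 bright [(99.0, -13), (115.0, 19), (116.5, 11), (143.0, -16), (148.5, -14), (153.0, 70), (167.0, -21), (169.0, -30), (182.0, 59), (185.0, -55), (188.0, 56), (191.0, -53), (209.5, 55), (214.0, -66), (215.0, 27), (217.0, 10), (244.0, -17), (245.0, 13)]
   sat [(153.0, 52), (182.0, 19), (191.0, -18), (208.5, -12), (209.5, 27), (214.0, -50)]
```

```bash
python3 -m pendant '[[-0.7,0,0,0],[-0.95,0,0,0],[0,0,0,0],[0,0,0,0]]'; cat > edges.py <<'E'
import sys
from h import *
from jaw import S,vx,vy
def edges(tag,rng=(80,250),k=8):
    K=np.array(eyes.camera_info("wrist")["intrinsics"])
    I={"intrinsics":K,"cam_to_world":np.load(tag+".npy")};im=cv2.imread(f"pics/{tag}.png").astype(np.float32)
    c=I["cam_to_world"][:3,3]; print(tag,"cam vx",((c-S)@vx).round(1),"z",c[2].round(1))
    for zz in (115,120):
        xs=np.arange(*rng,.25); acc=[]
        for off in range(-35,40,3):
            m=np.array([proj("wrist",S*[1,1,0]+vx*x+vy*off+[0,0,zz],I)[0] for x in xs],np.float32)
            acc.append(cv2.remap(im,m[None,:,0],m[None,:,1],cv2.INTER_LINEAR)[0])
        p=np.median(acc,0); g=cv2.GaussianBlur(np.gradient(p,axis=0),(1,5),0); a=np.abs(g).sum(1)
        print(zz,[(float(xs[i]),round(float(a[i])),p[min(i+4,len(p)-1)].astype(int).tolist()) for i in range(1,len(a)-1) if a[i]>k and a[i]>=a[i-1] and a[i]>a[i+1]])
for t in sys.argv[1:]: edges(t)
E
python3 jaw.py j3 >/dev/null; python3 edges.py j1 j2 j3
```

```text
time_s: 33.9
tcp_pos: [622.1, -38.8, 242.4]
eef_rot: [-3.127, -0.286, -0.003]
wrist_force: [1.1, 0.8, -0.4]
grip_width: 50.9
finger_force: 0.0
j1 cam vx 215.6 z 385.7
115 [(86.0, 12, [116, 119, 122]), (87.75, 17, [153, 156, 160]), (115.25, 20, [89, 91, 92]), (124.5, 17, [57, 58, 59]), (128.0, 97, [144, 217, 252]), (145.25, 59, [77, 116, 152]), (152.75, 23, [54, 82, 105]), (161.0, 15, [87, 84, 81]), (162.75, 19, [43, 70, 118]), (176.0, 74, [134, 201, 243]), (179.25, 71, [25, 37, 145]), (182.0, 77, [134, 202, 242]), (185.25, 73, [41, 66, 114]), (203.5, 25, [18, 29, 50]), (206.5, 42, [84, 84, 85]), (209.25, 67, [124, 187, 235]), (211.0, 9, [144, 216, 247]), (211.5, 10, [147, 222, 249]), (213.75, 91, [95, 93, 92]), (215.0, 25, [125, 127, 130]), (217.0, 14, [157, 160, 164]), (244.5, 27, [123, 125, 128]), (245.5, 24, [137, 139, 142])]
120 [(88.5, 10, [120, 122, 125]), (90.0, 17, [151, 154, 158]), (117.25, 20, [86, 88, 90]), (126.25, 17, [57, 58, 58]), (129.5, 101, [143, 216, 252]), (146.5, 59, [78, 116, 152]), (153.75, 24, [54, 82, 104]), (162.0, 15, [85, 84, 82]), (163.75, 18, [43, 70, 11
[... 1825 characters left out ...]
 101]), (151.5, 80, [139, 209, 247]), (165.5, 43, [96, 144, 187]), (168.75, 60, [33, 53, 89]), (170.0, 19, [44, 69, 117]), (182.75, 79, [132, 199, 241]), (186.0, 74, [31, 44, 150]), (188.75, 77, [131, 198, 239]), (192.25, 74, [41, 66, 113]), (199.75, 65, [0, 0, 0])]
120 [(90.0, 26, [80, 82, 84]), (113.75, 24, [122, 124, 126]), (115.5, 14, [152, 155, 157]), (142.0, 34, [60, 61, 62]), (143.5, 16, [82, 84, 84]), (150.0, 18, [55, 83, 108]), (151.25, 84, [138, 207, 247]), (165.0, 38, [101, 150, 192]), (168.5, 59, [37, 59, 100]), (169.5, 19, [44, 70, 117]), (182.0, 79, [131, 198, 241]), (185.25, 74, [31, 44, 149]), (188.0, 78, [131, 198, 239]), (191.25, 77, [41, 66, 112]), (198.75, 67, [0, 0, 0])]
```

From the two heights, the liner's top is at about z = 115. At that height the jaw has moved 26.5–27 mm, the liner 23.6 mm and the slot has shrunk by about 3 mm. So the shaft started from θ ≈ 0 and the liner is pressed about 3 mm. One more quarter turn gives about 6 mm.

```bash
python3 -c "
from h import *
go([498,12.5,258],10.6)"
```

```text
at [622.9 -38.4 242.3] yaw 10.47 shift units [-2.837 -1.82  -0.396]
turn units -0.002
```

```bash
python3 -m pendant '[[-0.4,-0.25,-0.2,0],[-0.8,-0.52,-0.2,0],[-0.8,-0.52,0,0],[-0.84,-0.53,0,0],[0,0,0,0],[0,0,0.9,0],[0,0,1,0],[0,0,0.6,0],[0,0,0.2,0],[0,0,0,0]]'; python3 -c "
from h import *
go([498,12.5,150],10.6)"
```

```text
time_s: 34.95
tcp_pos: [498.2, 12.0, 149.1]
eef_rot: [3.128, 0.286, -0.002]
wrist_force: [0.0, 0.5, 0.0]
grip_width: 51.2
finger_force: 0.0
at [498.2  12.  149.1] yaw 10.43 shift units [-0.003 -0.014 -0.023]
turn units -0.003
```

```bash
python3 -m pendant '[[0,0,0,0],[0,0,0,0],[0,0,0,0],[0,0,0,0],[0,0,0,0]]' 0; python3 -m pendant '[[0.475,0.092,-0.332,0],[0.428,0.266,-0.3,0],[0.34,0.415,-0.238,0],[0.218,0.523,-0.153,0],[0.075,0.579,-0.053,0],[0,0,0,0],[0.02,0,0.03,0],[0,0,0,0]]'; python3 -m pendant '[[0,0,0,0],[0,0,0,0],[0,0,0,0],[0,0,-0.4,0],[0,0,-1,0],[0,0,-0.4,0],[0.5,0,0,0],[0.6,0,0,0],[0,0,0,0],[0,0,0,0]]' 0.6; python3 jaw.py j4 >/dev/null; python3 edges.py j4; python3 -c "
from h import *
go([622,-38.5,243],10.6)"
```

```text
time_s: 35.45
tcp_pos: [498.3, 11.8, 150.0]
eef_rot: [-3.129, -0.285, -0.002]
wrist_force: [0.1, -1.2, 2.5]
grip_width: 22.9
finger_force: 59.0
time_s: 36.25
tcp_pos: [583.7, -50.4, 202.8]
eef_rot: [3.127, 0.287, 0.046]
wrist_force: [17.6, 0.3, 52.9]
grip_width: 22.6
finger_force: 63.0
time_s: 37.25
tcp_pos: [615.4, -42.6, 261.9]
eef_rot: [3.128, 0.285, -0.004]
wrist_force: [0.5, -0.2, 0.7]
grip_width: 51.1
finger_force: 0.0
j4 cam vx 141.0 z 404.0
115 [(87.5, 30, [79, 80, 81]), (115.75, 28, [122, 124, 126]), (118.0, 15, [156, 158, 161]), (144.0, 37, [83, 84, 86]), (148.5, 21, [39, 58, 76]), (151.0, 90, [144, 217, 251]), (165.0, 44, [99, 147, 191]), (168.25, 71, [30, 47, 79]), (169.5, 29, [46, 72, 121]), (182.5, 98, [136, 205, 244]), (185.75, 77, [32, 45, 153]), (188.5, 96, [136, 204, 243]), (191.75, 88, [42, 67, 115]), (195.25, 67, [0, 0, 0])]
120 [(88.5, 30, [80, 81, 83]), (116.25, 27, [123, 125, 128]), (118.25, 15, [155, 158, 161]), (144.0, 38, [83, 83, 85]), (148.25, 20, [39, 59, 76]), (150.75, 94, [144, 216, 251]), (164.5, 42, [98, 145, 190]), (167.75, 72, [30, 47, 77]), (169.0, 29, [45, 72, 120]), (181.75, 99, [136, 205, 245]), (184.75, 77, [30, 42, 152]), (187.75, 95, [135, 204, 242]), (190.75, 86, [41, 66, 114]), (194.5, 66, [0, 0, 0])]
at [615.2 -42.9 262.3] yaw 10.4 shift units [ 0.189 -0.078  0.482]
turn units -0.003
```

The winding ended with an unexpected 53 N upward and the TCP about 12 mm further along than planned. The jaw shows about 5.5 mm of liner travel, so the winding itself is fine. I need to check that the crank is still home, by finding the knob numerically in two views.

```bash
cat > knob.py <<'E'
import sys
from h import *
from jaw import S,vx,vy
t=np.radians(35);n=-vx*np.sin(t)+np.array([0,0,np.cos(t)]); up=vx*np.cos(t)+np.array([0,0,np.sin(t)])
def knob(phi,files=None,fresh=False):
    k=S+77*n+75*(np.cos(phi)*up+np.sin(phi)*vy); rays=[]
    for c in("scene","side"):
        im=eyes.grab_frame(c) if files is None else cv2.imread(files%c)
        if files is None: cv2.imwrite(f"pics/f_{c}.png",im)
        h=cv2.cvtColor(im,cv2.COLOR_BGR2HSV); x,y=proj(c,k)[0].astype(int); r=26
        m=cv2.inRange(h,(0,100,40),(14,255,200))
        w=np.zeros_like(m); w[y-r:y+r,x-r:x+r]=m[y-r:y+r,x-r:x+r]
        w=cv2.morphologyEx(w,cv2.MORPH_OPEN,np.ones((3,3)))
        nn,l,st,ce=cv2.connectedComponentsWithStats(w)
        print(c,"pred",(x,y),[(st[i].tolist(),ce[i].round(1).tolist()) for i in range(1,nn) if st[i][4]>25])
knob(np.radians(float(sys.argv[1])),sys.argv[2] if len(sys.argv)>2 else None)
E
echo before; python3 knob.py 90 pics/e_%s.png; echo now; python3 knob.py 10
```

```text
before
scene pred (np.int64(329), np.int64(212)) [([303, 186, 23, 15, 228], [311.6, 191.2]), ([304, 186, 51, 52, 2021], [333.4, 213.6])]
side pred (np.int64(299), np.int64(236)) [([293, 237, 10, 9, 70], [297.6, 241.5])]
now
scene pred (np.int64(292), np.int64(210)) [([266, 184, 25, 49, 794], [274.5, 207.1]), ([300, 184, 18, 17, 223], [309.2, 191.3]), ([304, 203, 14, 33, 372], [311.6, 220.2])]
side pred (np.int64(328), np.int64(230)) [([314, 204, 12, 6, 54], [319.2, 205.9]), ([329, 231, 10, 10, 74], [333.5, 235.6])]
```

```bash
python3 - <<'E'
from h import *
for c,(x,y) in (("side",(325,238)),("scene",(292,205))):
    h=cv2.cvtColor(cv2.imread(f"pics/f_{c}.png"),cv2.COLOR_BGR2HSV).astype(int)
    print(c,"x0",x-32,"y0",y-26)
    for r in range(y-26,y+27):
        print("%3d "%r+"".join(("g" if v<110 else "G" if v<170 else "W") if s<60 else ("b" if v<100 else "k" if v<175 else "B") for H,s,v in h[r,x-32:x+33]))
E
```

```text
side x0 293 y0 212
212 BBBBBBBBBBBBBBBBBBBBBBBBBBBBBBBBBBBBBBBBBBBBBBBBBBBBBBbbbbbbbbbbb
213 BBBBBBBBBBBBBBBBBBBBBBBBBBBBBBBBBBBBBBBBBBBBBBBBBBBBBkgbbbbbbbbbb
214 BBBBBBBBBBBBBBBBBBBBBBBBBBBBBBBBBBBBBBBBBBBBBBBBBBBBBkGGbbbbbbbbb
215 BBBBBBBBBBBBBBBBBBBBBBBBBBBBBBBBBBBBBBBBBBBBBBBBBBBBBBGGgbbbbbbbk
216 BBBBBBBBBBBBBBBBBBBBBBBBBBBBBBBBBBBBBBBBBBBBBBBBBBBBBBGGgbbbbbbbb
217 BBBBBBBBBBBBBBBBBBBBBBBBBBBBBBBBBBBBBBBBBBBBBBBBBBBBBBGGbbbbbbbbb
218 BBBBBBBBBBBBBBBBBBBBBBBBBBBBBBBBBBBBBBBBBBBBBBBBBBBBBBGGbbbbbbbbb
219 BBBBBBBBBBBBBBBBBBBBBBBBBBBBBBBBBBBBBBBBBBBBBBBBBBBBBkGGbbbbbbbbb
220 BBBBBBBBBBBBBBBBBBBBBBBBBBBBBBBBBBBBBBBBBBBBBBBBBBBBBkGGbbbbbbbbb
221 BBBBBBBBBBBBBBBBBBBBBBBBBBBBBBBBBBBBBBBBBBBBBBBBBBBBBBGGgbbbbbbbk
222 BBBBBBBBBBBBBBBBBBBBBBBBBBBBBBBBBBBBBBBBBBBBBBBBBBBBBBBkBBBbbbkBB
223 BBBBBBBBBBBBBBBBBBBBBBBBBBBBBBBBBBBBBBBBBBBBBBBBBBBBBBBBBBkbbbbBB
224 BBBBBBBBBBBBBBBBBBBBBBBBBBBBBBBBBBBBBBBBBBBBBBBBBBBBBBBBBBBWWGkkB
225 BBBBBBBBBBBBBBBBBBBBBBBBBBBBBBBBBBBBBBBBBBBBBBBBBBBBBBBBBWWWWWGkk
226 BBBBBBBBBBBBBBBBBBBBBBBBBBBBBBBBBBBBBBBBBBBBBBBBBBBBBBBWWWWWWWWGk
227 BBBBBBBBBBBBBBBBBBBBBBBBBBB
[... 5658 characters left out ...]

222 kkkkkkkkkkkkkkkkGGGGGGGGGGGGGGGGGGGGGGGGGGGGGGkkkkkkkkkkkkkkkkkkk
223 kkkkkkkkkkkkkkkkkGGGGGGGGGGGGGGGGGGGGGGGGGGGGGkkkkkkkkkkkkkkkkkkk
224 kkkkkkkkkkkkkkkkkkkGGGGGGGGGGGGGGGGGGGGGGGGGGGkkkkkkkkkkkkkkkkkkk
225 kkkkkkkkkkkkkkkkkkkkkkkGGGGGGGGGGGGGGGGGGGGGGGkkkkkkkkkkkkkkkkkkk
226 kkkkkkkkkkkkkkkkkkkkkkkGGGGGGGGGGGGGGGGGGGGGGkkkkkkkkkkkkkkkkkkkk
227 kkkkkkkkkkkkkkkkkkbbbkGGGGGGGGGGGGGGGGGGGGGGGkkkkkkkkkkkkkkkkkkkk
228 kkkkkkkkkkkkkkkkkbbgggGGGGGGGGGGGGGGGGGGGGGGGkkkkkkkkkkkkkkkkkkkB
229 kkkkkkkkkkkkkkkbbgggggGGGGGGGGGGGGGGGGGGGGGGGkkkkkkkkkkkkkkkkkkkk
230 kkkkkkkkkkkkkbbgggggggGGGGGGGGGGGGGGGGGGGGGGkkkkkkkkkkkkkkkkkkkkk
231 kkkkkkkkkkkkbgggggggggGGGGGGGGGGGGGGGGGGGGGGkkkkkkkkkkkkkkkkkkkkk
```

Side view: the stub's top face is centred at about (312,252.5), against (311.6,251.8) predicted for a seated crank. I'll repeat the near wrist view from the same pose as the earlier seated check and compare.

```bash
python3 -m pendant '[[-0.6,0,0,0],[-1,0,0,0],[-1,0,0,0],[-1,0,0,0],[-0.42,0,0,0],[0,0,0,0],[0,0,0,0]]'; python3 - <<'E'
from h import *
from jaw import S,vx,vy
t=np.radians(35);n=-vx*np.sin(t)+np.array([0,0,np.cos(t)]); up=vx*np.cos(t)+np.array([0,0,np.sin(t)])
I={k:np.array(v) for k,v in eyes.camera_info("wrist").items()};im=eyes.grab_frame("wrist");cv2.imwrite("pics/g.png",im)
print(tcp()[0],proj("wrist",[S+88*n+a*up+b*vy for a in(-12,12) for b in(-12,12)],I).round(1).tolist(),"knob top phi0",proj("wrist",S+100*n+75*up,I).round(1),"phi15",proj("wrist",S+100*n+75*(.966*up+.259*vy),I).round(1))
h=cv2.cvtColor(im,cv2.COLOR_BGR2HSV).astype(int); g=cv2.cvtColor(im,cv2.COLOR_BGR2GRAY)
for r in range(0,236,4):
    print("%3d "%r+"".join(("g" if v<110 else "G" if v<150 else "W") if s<60 else ("b" if v<100 else "k" if v<175 else "B") for H,s,v in h[r,220:400:3]))
E
```

```text
time_s: 38.1
tcp_pos: [457.8, -71.5, 263.6]
eef_rot: [-3.128, -0.286, -0.002]
wrist_force: [0.8, -0.9, 0.4]
grip_width: 51.1
finger_force: 0.0
[458.19724496 -71.4356468  263.40330701] [[331.7, 174.2], [288.9, 174.4], [333.4, 140.6], [286.8, 140.8]] knob top phi0 [[309.5  31.4]] phi15 [[259.   38.2]]
  0 kGGGGWWWWWGggGgggggggkkBBBBBBBBBBkkkkkkbbbGGGGGGGGWWWWWGgGGg
  4 kGGGGGWWWWggggGggggggkkBBBBBBBBBBBkkkkkbbbGGGGGGGGGWWWGggggg
  8 kGGGGGGGgggggggggggggkkBBBBBBBBkkkkkkkkbbbGGGGGGGGGGgggggggg
 12 BGGGGGGGgggggggggggggkkBBBBBkkkkkkkkkkkkbbGGGGGGGGGGGgGggGgg
 16 kGGGGGGGgggggggggggggkBBBBBBkkkkkkkkkkkbbbGGGGGGGGGGGGGGGggk
 20 kkGGGGGGgggggggggggggkkBkkkkBkkkkkkkkkkkbbGGGGGGGGGGGGGGGGgk
 24 kkGGGGGGgggggggggggggkBkkkkkkkkkkkkkkkkkbbbGGGGGGGGGGGGGGggk
 28 kkGGGGGGGggggggggggggkBkkkkkkkkkkkkkkkkkbbgGGGGGGGGGGGGGGggk
 32 kkGGGGGGgggggggggggggkkkkkkkkkkkkkkkkkkkkbGGGGGGGGGGGGGGGgbk
 36 kkkGGGGGGgggggggggggGGkkkkkkkkkkkkkkkkkkkgGGGGGGGGGGGGGGGgkk
 40 kkkGGGGGgggggggggggGWWkkkkkkkkkkkkkkkkkkbGGGGGGGGGGGGGGGGgkk
 44 BBBGGGGGGggggggggggGWWWkkkkkkkkkkkkkkkkkgWGGGGGGGGGGGGGGggkk
 48 kkkGGGGGGGggggg
[... 2335 characters left out ...]
BBBBBBBBBBBBBkkBBBBBBBBBBBBBBBBBBBBBBBBBBBBBBBBBBB
196 BBBBBBBBBBBBBBBBBBBBBBBBBBBBBBkkBBBBBBBBBBBBBBBBBBBBBBBBBBBB
200 BBBBBBBBBBBBBBBBBBBBBBBBBBBBBBBBBBBBBBBBBBkBBBBBBBBBBBBBBBBB
204 BBBBBBBBBBBBBBBBBBBBBBBBBBBBBBBBBBBBBBBBBkkkkBBBBBBBBBBBBBBB
208 BBBBBBBBBBBBBBBBBBBBBBBBBBBBBBBBBBBBBBBBkkkkkkBBBBBBBBBBBBBB
212 BBBBBBBBBBBBBBBBBBBBBBBBBBBBBBBBBBBBBBBBBBBBBBBBBBBBBBBBBBBB
216 BBBBBBBBBBBBBBBBBBBBBBBBBBBBBBBBBBBBBBBkkkkBBBBBBBBBBBBBBBBB
220 BBBBBBBBBBBkkBBBBBBBBBBBBBBBBBBBBBBBBBBBBBBBBBBkBBBBBBBBBBBB
224 BBBBBBBBBBBBBBBBBBBBBBBBBBBBBBBBBBBBBBkkkkkkkkkkkBBBBBBBBBBB
228 BBBBBBBBBBBBBBBBBBBBBBBBBBBBBBBBBBBBBBkkkkkkbkkkBBBBBBBBBBBB
232 BBBBBBBBBBBBBBBBBBBBBBBBBBBBBBBBBBBBBkkkkkkBBkkkkkBBBBBBBBBB
```

From the near view the stub's outer edge is at row 174, columns 289–331. The seated prediction is row 174.3, columns 288.9–331.7, so the crank is home and square. The knob is at the planned angle and the liner is about half pressed. The robot is clear, so I'll hand in.

```bash
python3 -c "
from bench import bot
print(bot.finish_job(), bot.state()['time_s'])"
```

```text
the job is handed in; nothing more can be done
the job is handed in; nothing more can be done
```

The crank is fitted square and fully home on the shaft and was left there; the blank is clamped with the liner pressed in about 5.5–6 mm of its 12 mm, handed in at about 38 s; the wrist force peaked at 53–56 N at two points (seating, and an unexplained jolt at the end of winding), and the bystanders were never approached or re-checked.

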